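# Static balancing: let a flywheel settle on rollers and mount a trial weight

## Robot

A 6-joint arm with a two-finger parallel gripper is mounted at the origin on a cart in front of the work surface, level with it; the furniture and walls round the work are solid. World frame = base frame: x ahead of the robot, y to its left, z up, the work surface at z = 0. Lengths are in m, angles in rad, forces in N, time in s.
With the tool pointing down it reaches from about 0.3 to 0.875 m from the base axis. Payload 6.4 kg.
Tool frame: the origin (TCP) lies on the centre line of the jaws, within the pads' length; the fingertips stand 11 mm ahead of it and the grasp point (between the pads) lies 8 mm behind it; z points along the fingers, y is the line along which they close (so a half turn about z gives the same grasp; the last joint's range is limited). The gripper opens to 88 mm and grips with 3 to 60 N. Pads are 18 mm wide; open, the fingers measure 123 mm over their backs; the gripper's body (75 mm by 187 mm) begins 45 mm behind the grasp point.
Start: joints at [-1.352, 0.181, 1.607, -0, 1.354, -0.206], TCP at [0.237, -0.524, 0.25] pointing down, gripper open.
Joint ranges: [-2.99, 2.99], [-0.89, 2.07], [0.3, 2.58], [-1.14, 4.28], [0, 2.63], [-3.12, 3.12]. Speed limits (rad/s): [2.57, 2.57, 3.01, 3.14, 3.14, 3.14].

## Interface

Orientations are given as a unit quaternion [w, x, y, z].
In Python, from cell import arm, eyes, order gives the robot as it stands (arm), with the cameras (eyes) and the job (order).
- The arm moves only by the shell command python3 steer.py 'ROWS'. ROWS is rows parted by semicolons, their numbers by spaces, 1 to 12 of them, each of 7 numbers: dx, dy, dz in m, then a rotation vector rx, ry, rz in rad, then the finger opening in m; each row shifts and turns the commanded pose from where the row before left it, along the tool's axes as they then stand; what a row does not reach is not made up. A row lasts 1/10 s, in which the tool goes at most 0.05 m and 0.15 rad, less where a joint would pass 70% of its speed; a pose out of reach is approached as far as the arm can. The fingers move at their own pace and stop on an object; the grip force is fixed at half the most. Time passes only in rows, so rows that do not move let the fingers close. It prints the time, the measured TCP pose, the force, the opening and the grip force at its end.
- arm.sense(): the state, without advancing time (a new reading comes with each control period).
- eyes.camera(name): name is "side" or "top" or "wrist"; returns (picture, depth): 400x640x3 uint8, red, green, blue; 400x640 float32, m along the optical axis (not along the pixel's ray), 0 where there is no reading.
- eyes.get_calibration(name): a dict with "fov_y" (degrees; the focal length in pixels is half the picture's height over the tangent of half this angle, whatever the lens; pixels are square), "cx", "cy" (the principal point, pixels), "R" (3x3) and "t" (3): a world point X has camera coordinates R X + t; the wrist camera has in their place "mount" (4x4, takes a point from camera to tool coordinates, whose origin is the TCP and whose axes are the flange's). Camera axes: x right, y down, z forward; pixel columns grow to the right and rows downward; lengths in m; the calibration is good to about 2 mm. A picture is of the moment at which its call begins: read the wrist's pose just before it. get_calibration takes no time and is no camera call.
- order.hand_in(): hands the job in; it is judged then, once.
The state is a dict: "time_s": time; "qpos": joint angles; "joint_vel": joint speeds; "tau": joint torques, N m; "tcp_pos": TCP position; "tool_rot": TCP orientation; "force": force on the tool from outside, world axes, zero at the start; "torque": the same for the moment, N m; "gripper_width": finger opening in m; "finger_force": force on a finger pad.
Only numpy, scipy, OpenCV 4.12 (cv2) and the standard library are available. Lean on these libraries where they do the work, as an engineer would, in place of code of your own. Each camera call takes 0.05 s, during which the arm holds its last target. There are 200 camera calls.

## Task

Balance the strapping machine's flywheel: pick it up by its hub, lay it gently with its rim in the four rollers of the balancing stand, hub level, and let go so that it rolls its hidden heavy side to the bottom by itself; if it does not turn when released, nudge it to be sure that it is not just poised. When it has come to rest, set the saddle weight astride the very top of the rim, on both its feet, and let go, so that wheel and saddle stay at rest with the heavy side still down. Leave the bottle, the carton and the aluminium block where they stand.

Things in the scene. Friction and masses are not known exactly. Their poses are not given: they have to be found in the camera images.
- flywheel: Plain steel wheel, about 0.6 kg: disc 110 mm across, 40 wide, smooth rim; on one face only a round hub, 28 mm thick, 50 long. Origin mid-disc on the axis; own z along the axis to the hub (hub from z 20 to 70 mm); own x points to the hidden heavy side (0.1 kg slug at radius 40). Starts flat, hub up, turned any way. Freed on the rollers it swings and rests in some 3 s, heavy side down.
- stand: Fixed balancing stand: base 150 x 130 x 12 mm, two cross plates 120 long, 8 thick, 54 apart, tops 59 above the bench. Between them two free-turning shafts along own y, 72 apart, 45 above the bench, each with two rollers of diameter 32, 24 apart. Origin at the middle of the underside, z up. The wheel's axis must lie along the stand's y, hub to either end.
- wheel_seat (a point): Point on the stand, 106 mm over the bench, where the middle of the flywheel's disc lies when its rim rests on the four rollers; axes as those of the stand.
- saddle: Dark steel saddle weight, 45 g, 64 (own x, along the rim) x 56 (own y, across the rim) x 70 mm high: inverted U, cheeks 46 apart inside, top plate at z 30 to 38 with two slanted feet below it that rest on the rim, and an upright grip tab 44 (x) x 14 (y) at z 38 to 70. Origin under its middle, level with the cheeks' lower edges; own z up. Starts standing on its cheeks.
- saddle_seat (a point): Point on the stand, 133 mm over the bench and 27 mm straight above wheel_seat, where the saddle's origin comes when it sits astride the top of the flywheel on its rollers (saddle's y along the stand's y, either way round).
- bottle: Bystander: white bottle with red cap, 46 mm thick, 116 mm high; origin under its middle.
- carton: Bystander: small brown carton 61 x 60 x 50 mm; origin under its middle.
- block: Bystander: drilled aluminium block, 80 x 40 mm, 32 mm high, lying flat; origin under its middle.

How it is judged:
By the outcome, as a careful person would: the job done as asked, in the order asked, and still so for the second after the job is handed in, with the robot touching nothing.
It also fails if it takes over 56 s, if anything falls off the work surface, if the arm or the gripper's body presses on something with over 40 N, if the wrist force passes 120 N, or if a joint passes its speed limit or range.

## Working session

There is one attempt and no reset: what is moved stays moved. The work goes in short steps, Python scripts to look and compute and a shell command to move; the robot and the scene stay as the last step left them, time stands still between calls to the robot, and variables do not carry over. Pictures are saved under pics/ and viewed, at most 10 in all, crops included, and the job is handed in when it is done.

```bash
ls; mkdir -p pics; python3 - <<'E'
from cell import arm, eyes, order
import cv2,numpy as np
for n in ("top","side"):
    p,d=eyes.camera(n); cv2.imwrite(f"pics/{n}0.png",p[:,:,::-1]); np.savez(f"{n}0.npz",p=p,d=d)
    c=eyes.get_calibration(n); print(n,c, (d==0).mean())
print(eyes.get_calibration("wrist")); s=arm.sense(); print(s)
E
```

```text
cell.py
pics
steer.py
top {'fov_y': 51.916585734187294, 'cx': 317.31211093631333, 'cy': 199.48548736494945, 'R': array([[-1.73732708e-02, -9.99848988e-01,  4.13700810e-04],
       [-9.98498674e-01,  1.73283076e-02, -5.19627453e-02],
       [ 5.19477295e-02, -1.31584255e-03, -9.98648938e-01]]), 't': array([0.02852903, 0.59497845, 1.50214892])} 0.00387890625
side {'fov_y': 47.77147763822922, 'cx': 321.81127638813234, 'cy': 202.54792998743747, 'R': array([[-0.92863685, -0.37084643, -0.01032087],
       [-0.1807297 ,  0.4765106 , -0.86039202],
       [ 0.32399132, -0.79712644, -0.50952827]]), 't': array([0.55365379, 0.18977165, 1.18708648])} 0.01373828125
{'fov_y': 62.566806980993995, 'cx': 316.6295098680824, 'cy': 197.30232654182402, 'mount': array([[-1.17435933e-04, -9.50501811e-01, -3.10718994e-01,
         8.11824471e-02],
       [ 9.99999914e-01, -2.34985123e-04,  3.40879906e-04,
         3.60189646e-04],
       [-3.97021309e-04, -3.10718927e-01,  9.50501757e-01,
        -1.34766663e-01],
       [ 0.00000000e+00,  0.00000000e+00,  0.00000000e+00,
         1.00000000e+00]])}
{'time_s': 0.1, 'qpos': array([-1.35228702e+00,  1.81459160e-01,  1.60791975e+00, -3.05178796e-06,
        1.35381379e+00, -2.06300801e-01]), 'joint_vel': array([ 0.00114173, -0.00216342, -0.00212312,  0.00188428,  0.00011844,
        0.00139664]), 'tau': array([ 4.12445461e-04, -4.34817052e+01, -3.42696512e+01,  7.05092191e-02,
        3.39720701e-02, -2.23757866e-05]), 'tcp_pos': array([ 0.23689399, -0.52340971,  0.24889882]), 'tool_rot': array([-7.99996688e-04,  9.77526347e-01,  2.10811767e-01, -6.37332185e-06]), 'force': array([-0.63420595, -0.38397541,  0.39444705]), 'torque': array([ 0.00348481, -0.00229963,  0.04791219]), 'finger_force': 0.0, 'gripper_width': 0.08835772243128437}
```

View pics/top0.png

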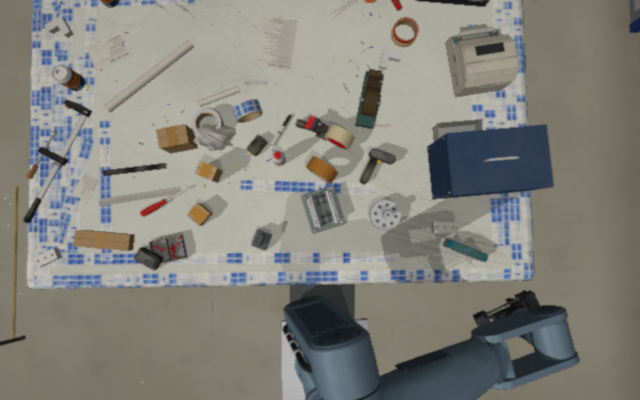

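View pics/side0.png

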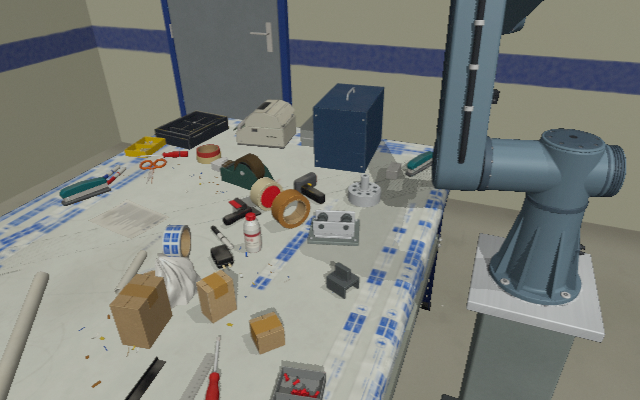

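The top view shows the stand at (323,210), the flywheel at (385,213), the saddle at (261,238), the bottle at (278,157) and the block at (444,228). The side view shows the stand at (334,228), the wheel at (364,190) with its hub up, and the saddle at (342,280).

```bash
cat > h.py <<'E'
import numpy as np,cv2
from cell import arm, eyes, order
from scipy.spatial.transform import Rotation as Ro
def cloud(n,d,rot=None,tcp=None):
    c=eyes.get_calibration(n); f=200/np.tan(np.radians(c["fov_y"])/2)
    v,u=np.mgrid[:400,:640]; P=np.stack([(u-c["cx"])/f*d,(v-c["cy"])/f*d,d],-1)
    if n=="wrist":
        m=c["mount"]; P=P@m[:3,:3].T+m[:3,3]; W=P@rot.as_matrix().T+tcp
    else: W=(P-c["t"])@c["R"]
    W[d==0]=np.nan; return W
def look(n):
    s=arm.sense(); q=s["tool_rot"]; r=Ro.from_quat([q[1],q[2],q[3],q[0]])
    p,d=eyes.camera(n); return p,cloud(n,d,r,s["tcp_pos"])
def sel(W,x,y,z):
    return (W[...,0]>x[0])&(W[...,0]<x[1])&(W[...,1]>y[0])&(W[...,1]<y[1])&(W[...,2]>z[0])&(W[...,2]<z[1])
E
python3 - <<'E'
from h import *
np.set_printoptions(precision=4,suppress=True)
for n in("top","side"):
    z=np.load(n+"0.npz"); W=cloud(n,z["d"])
    for nm,(u,v) in dict(top=dict(stand=(323,210),wheel=(385,213),saddle=(261,238),bottle=(278,157),block=(444,228),bench=(350,240),boxtop=(450,160)),side=dict(stand=(334,228),wheel=(364,190),saddle=(342,280),bench=(300,260)))[n].items(): print(n,nm,W[v,u])
    def rep(nm,*a):
        m=sel(W,*a); Q=W[m]; 
        if len(Q)<5: print(n,nm,len(Q));return
        r=cv2.minAreaRect((Q[:,:2]*1000).astype(np.float32)); print(n,nm,len(Q),Q.mean(0),np.median(Q[:,2]),r)
    wc=W[213,385] if n=="top" else None
    if n=="top": T=W[210,323],W[213,385],W[238,261]
    b=lambda c,r:((c[0]-r,c[0]+r),(c[1]-r,c[1]+r))
    rep("stand top",*b(T[0],.1),(.052,.068)); rep("stand base",*b(T[0],.1),(.006,.018))
    rep("disc",*b(T[1],.09),(.03,.05)); rep("hub",*b(T[1],.06),(.08,.1))
    rep("saddle tab",*b(T[2],.06),(.06,.08)); rep("saddle all",*b(T[2],.06),(.03,.08))
    if n=="top": rep("box",(.2,1),(-.9,-.1),(.12,.5)); rep("near 5cm+",(.3,.8),(-.3,.3),(.1,.5))
E
```

```text
top stand [ 0.5564 -0.0022  0.0081]
top wheel [ 0.5399 -0.2176  0.0935]
top saddle [0.4592 0.2207 0.0663]
top bottle [0.7407 0.1524 0.1119]
top block [ 0.4826 -0.4409  0.0328]
top bench [ 0.4434 -0.1007 -0.0012]
top boxtop [ 0.7011 -0.4025  0.2426]
top stand top 262 [ 0.56   -0.0019  0.0584] 0.05818680680104909 ((571.6929931640625, 1.1017265319824219), (149.90025329589844, 82.38407135009766), 8.552080154418945)
top stand base 940 [ 0.5583 -0.0013  0.0119] 0.011900066507322136 ((555.8657836914062, -1.7172927856445312), (198.24667358398438, 198.2585906982422), 0.1365586817264557)
top disc 657 [ 0.5346 -0.2268  0.0403] 0.040229025946483477 ((535.3936767578125, -227.02293395996094), (109.333740234375, 105.40057373046875), 88.69265747070312)
top hub 51 [ 0.5348 -0.227   0.0898] 0.08960966991250366 ((534.5625610351562, -227.30685424804688), (26.1066951751709, 24.613136291503906), 89.19442749023438)
top saddle tab 52 [0.4516 0.2254 0.068 ] 0.06812280026118261 ((452.03802490234375, 224.62396240234375), (14.502022743225098, 44.06504821777344), 64.82865905761719)
top saddle all 274 [0.4524 0.2
[... 878 characters left out ...]
273438, 135.65151977539062), 16.299962997436523)
side disc 409 [ 0.5298 -0.2144  0.038 ] 0.03792752679684745 ((532.6012573242188, -223.49447631835938), (107.7830581665039, 108.08560180664062), 22.706809997558594)
side hub 41 [ 0.5323 -0.2218  0.0867] 0.08701914857659221 ((533.3344116210938, -226.38169860839844), (23.141828536987305, 34.23365020751953), 17.266878128051758)
side saddle tab 91 [0.4492 0.2293 0.0665] 0.06720255372672704 ((449.74566650390625, 228.5944061279297), (15.464868545532227, 45.82111358642578), 67.26842498779297)
side saddle all 472 [0.4476 0.2355 0.0449] 0.03772614649663643 ((450.33184814453125, 226.40728759765625), (59.11518478393555, 67.67236328125), 67.90409851074219)
```

```bash
python3 - <<'E'
from h import *
a=cv2.imread("pics/top0.png")[180:245,240:420]; b=cv2.imread("pics/side0.png")[160:300,300:400]
cv2.imwrite("pics/crop.png",np.hstack([cv2.resize(a,(540,195),interpolation=3),cv2.resize(b,(139,195),interpolation=3)]))
a=cv2.imread("pics/top0.png")[185:235,295:350]; b=cv2.imread("pics/side0.png")[205:250,305:365]
cv2.imwrite("pics/crop.png",np.hstack([cv2.resize(a,(400,400),interpolation=2),cv2.resize(b,(400,400),interpolation=2)]))
E
```

```text
(no output)
```

View pics/crop.png

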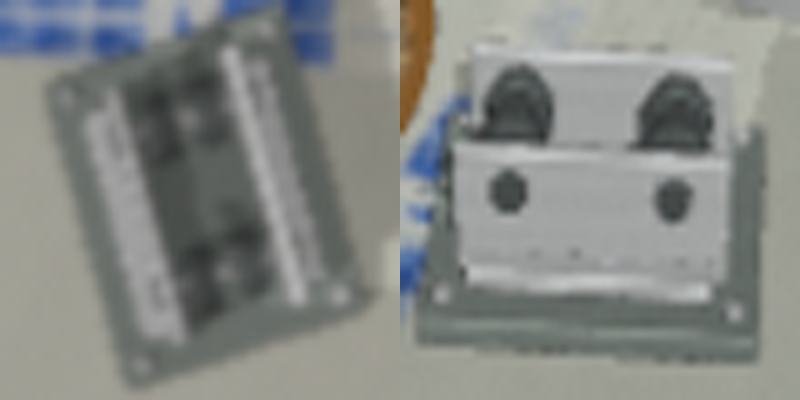

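The stand's plates run along world x at about +15°, so the wheel's axis lies roughly along world y. My plan is to grip the hub with the tool tilted 45°. A half turn about the tool's z axis then swings the wheel's axis from vertical to horizontal.

```bash
cat >> h.py <<'E'
def pose(p,ybear,flip=1,tilt=45):
    "tool z tilted from down toward bearing p (deg); tool y horizontal, square to p"
    a=np.radians(p);t=np.radians(tilt); P=np.array([np.cos(a),np.sin(a),0])
    z=np.sin(t)*P-np.cos(t)*np.array([0,0,1]); y=flip*np.array([-P[1],P[0],0]); x=np.cross(y,z)
    return Ro.from_matrix(np.stack([x,y,z],1))
def wrist(R,j1,A):
    M=(Ro.from_euler('z',j1)*Ro.from_euler('y',A)).inv()*R*Ro.from_euler('z',-np.pi/2)
    return M.as_euler('ZYZ')
E
python3 - <<'E'
from h import *
np.set_printoptions(precision=3,suppress=True)
s=arm.sense();q=s["tool_rot"];R=Ro.from_quat([q[1],q[2],q[3],q[0]]); print(wrist(R,s["qpos"][0],s["qpos"][1]+s["qpos"][2]))
for ps in(-75,):
  for fl in(1,-1):
    for j1d in(-8,15):
      for A in(1.7,2.1): print(ps,fl,j1d,A,wrist(pose(ps,0,fl),np.radians(j1d),A))
# refine stand
for n in("top","side"):
    z=np.load(n+"0.npz");W=cloud(n,z["d"]); m=sel(W,(.46,.66),(-.1,.1),(.006,.1)).astype(np.uint8)
    k,l,st,_=cv2.connectedComponentsWithStats(m); i=1+st[1:,4].argmax(); 
    for zr in((.006,.1),(.052,.068)):
        Q=W[(l==i)&(W[...,2]>zr[0])&(W[...,2]<zr[1])]; print(n,zr,len(Q),cv2.minAreaRect((Q[:,:2]*1000).astype(np.float32)))
E
```

```text
[-0.     1.354 -0.206]
-75 1 -8 1.7 [-0.774  1.197 -0.198]
-75 1 -8 2.1 [-0.944  0.933  0.148]
-75 1 15 1.7 [-0.79   1.48   0.092]
-75 1 15 2.1 [-0.859  1.206  0.392]
-75 -1 -8 1.7 [-0.774  1.197  2.944]
-75 -1 -8 2.1 [-0.944  0.933 -2.994]
-75 -1 15 1.7 [-0.79  1.48 -3.05]
-75 -1 15 2.1 [-0.859  1.206 -2.749]
top (0.006, 0.1) 1379 ((559.3474731445312, -0.9257278442382812), (153.7736358642578, 137.48092651367188), 18.87602424621582)
top (0.052, 0.068) 261 ((558.93017578125, -2.11541748046875), (116.96602630615234, 75.0379867553711), 16.567790985107422)
side (0.006, 0.1) 1543 ((556.8170776367188, 2.2731857299804688), (149.75399780273438, 135.65151977539062), 16.299962997436523)
side (0.052, 0.068) 326 ((556.7122192382812, 1.2721023559570312), (119.02287292480469, 74.85955047607422), 18.043292999267578)
```

```bash
python3 - <<'E'
from h import *
np.set_printoptions(precision=2,suppress=True)
for ps in range(-180,180,20):
    j1=-23+6*np.sin(np.radians(-(ps+23)))*-1*-1
    j1=np.degrees(np.arctan2(-.227-.15*np.sin(np.radians(ps)),.535-.15*np.cos(np.radians(ps))))
    print(ps,round(j1),wrist(pose(ps,0,-1),np.radians(j1),1.9),wrist(pose(ps,0,1),np.radians(j1),1.9)[2])
j1=np.arctan2(.15,.52);print(wrist(pose(-73,0,1),j1,1.9),wrist(pose(-73,0,-1),j1,1.9)[2])
E
```

```text
-180 -18 [-0.25  1.99 -1.9 ] 1.2389216460485672
-160 -15 [-0.44  1.9  -2.17] 0.9676572172115168
-140 -11 [-0.6   1.76 -2.42] 0.7185709470019666
-120 -9 [-0.72  1.58 -2.65] 0.4869612146335824
-100 -8 [-0.81  1.36 -2.88] 0.2598639337739593
-80 -9 [-0.84  1.11 -3.13] 0.013808859584968358
-60 -12 [-0.79  0.83  2.84] -0.30080467900792884
-40 -17 [-0.54  0.56  2.33] -0.8157171802902635
-20 -24 [0.11 0.46 1.42] -1.7212257673731555
0 -31 [0.65 0.64 0.63] -2.5151715395430445
20 -35 [0.82 0.91 0.19] -2.9472894594240096
40 -38 [ 0.84  1.19 -0.09] 3.050073774814755
60 -38 [ 0.79  1.43 -0.33] 2.8131519717132223
80 -36 [ 0.69  1.64 -0.56] 2.5865612955959314
100 -34 [ 0.55  1.81 -0.79] 2.350724774810495
120 -30 [ 0.38  1.93 -1.05] 2.095080347772493
140 -26 [ 0.18  2.01 -1.32] 1.8177255625111937
160 -22 [-0.03  2.03 -1.61] 1.527061509629461
[-0.82  1.33  0.23] -2.915161862432636
```

```bash
cat >> h.py <<'E'
from scipy.linalg import logm
def T(p,R): M=np.eye(4);M[:3,:3]=R.as_matrix();M[:3,3]=p;return M
def now():
    s=arm.sense();q=s["tool_rot"];return s["tcp_pos"],Ro.from_quat([q[1],q[2],q[3],q[0]])
def plan(p,R=None,cur=None):
    p0,R0=cur or now(); R=R or R0
    L=np.real(logm(np.linalg.inv(T(p0,R0))@T(p,R))); w=np.array([L[2,1],L[0,2],L[1,0]]); d=L[:3,3]
    n=int(np.ceil(max(np.linalg.norm(d)/.048,np.linalg.norm(w)/.145,1)))
    print(n,"rows of",np.round(d/n,4),np.round(w/n,4),"total",np.round(d,4),np.round(w,4)); return p,R
G=np.array([.535,-.227,.065])
E
python3 - <<'E'
from h import *
a=plan(np.array([.5,-.22,.36]))
b=pose(-160,0,-1); z=b.as_matrix()[:,2]
c0=(a[0],pose(-160,0,-1,0)); plan(a[0],c0[1],a)
c=plan(G+(.008-.12)*z,b,c0)
print(c[0],"final rel:",wrist(b,np.radians(-15),1.9)); plan(c[0],pose(-73,0,1),c)
z=np.load("top0.npz");W=cloud("top",z["d"]);Q=W[sel(W,(.3,.9),(-.7,-.3),(.225,.26))];print(cv2.boxPoints(cv2.minAreaRect((Q[:,:2]*1000).astype(np.float32))))
E
```

```text
9 rows of [ 0.0405 -0.0187 -0.0123] [ 0. -0.  0.] total [ 0.3648 -0.1682 -0.1107] [ 0. -0.  0.]
22 rows of [ 0.  0. -0.] [ 0.000e+00 -1.000e-04 -1.394e-01] total [ 0.  0. -0.] [ 4.0000e-04 -2.4000e-03 -3.0658e+00]
6 rows of [-0.0315 -0.0031  0.0269] [0.     0.1309 0.    ] total [-0.1887 -0.0185  0.1615] [0.     0.7854 0.    ]
[ 0.60941986 -0.19991339  0.14419596] final rel: [-0.44229762  1.89602263 -2.18071724]
15 rows of [-0. -0.  0.] [ 0.     -0.0789  0.1176] total [-0. -0.  0.] [ 0.     -1.184   1.7645]
[[ 589.7793 -405.3546]
 [ 610.3932 -712.641 ]
 [ 810.9761 -699.1852]
 [ 790.3622 -391.8988]]
```

```bash
python3 steer.py '0 0 -.04 0 0 0 .088;0 0 -.04 0 0 0 .088;.045 -.021 -.004 0 0 0 .088;.045 -.021 -.004 0 0 0 .088;.045 -.021 -.004 0 0 0 .088;.045 -.021 -.004 0 0 0 .088;.045 -.021 -.004 0 0 0 .088;.045 -.021 -.004 0 0 0 .088;.045 -.021 -.004 0 0 0 .088;.045 -.021 -.004 0 0 0 .088'
python3 steer.py '0 0 0 0 0 -.14 .088;0 0 0 0 0 -.14 .088;0 0 0 0 0 -.14 .088;0 0 0 0 0 -.14 .088;0 0 0 0 0 -.14 .088;0 0 0 0 0 -.14 .088;0 0 0 0 0 -.14 .088;0 0 0 0 0 -.14 .088;0 0 0 0 0 -.14 .088;0 0 0 0 0 -.14 .088;0 0 0 0 0 -.14 .088'
python3 steer.py '0 0 0 0 0 -.14 .088;0 0 0 0 0 -.14 .088;0 0 0 0 0 -.14 .088;0 0 0 0 0 -.14 .088;0 0 0 0 0 -.14 .088;0 0 0 0 0 -.14 .088;0 0 0 0 0 -.14 .088;0 0 0 0 0 -.14 .088;0 0 0 0 0 -.14 .088;0 0 0 0 0 -.14 .088;0 0 0 0 0 -.14 .088'
python3 - <<'E'
from h import *
np.set_printoptions(precision=3,suppress=True)
s=arm.sense();print(s["qpos"],s["tcp_pos"])
p,W=look("wrist"); cv2.imwrite("pics/w1.png",p[:,:,::-1])
Q=W[sel(W,(.46,.61),(-.3,-.15),(.082,.1))];print("hub",len(Q),Q.mean(0),cv2.minAreaRect((Q[:,:2]*1000).astype(np.float32)))
Q=W[sel(W,(.46,.61),(-.3,-.15),(.033,.046))];print("disc",len(Q),cv2.minAreaRect((Q[:,:2]*1000).astype(np.float32)))
Q=W[sel(W,(.46,.66),(-.1,.1),(.006,.07))];print("stand",len(Q),cv2.minAreaRect((Q[:,:2]*1000).astype(np.float32))) if len(Q) else 0
b=pose(-160,0,-1); z=b.as_matrix()[:,2]
plan(G+(.008-.12)*z,b)
E
```

```text
time_s: 1.1
tcp_pos: [0.4966, -0.2206, 0.3616]
tool_rot: [-0.0, 0.978, 0.211, -0.0]
force: [0.4, -0.8, 0.0]
gripper_width: 0.0884
finger_force: 0.0
time_s: 2.2
tcp_pos: [0.4956, -0.2223, 0.3612]
tool_rot: [-0.001, 0.553, 0.833, 0.0]
force: [0.5, 0.4, -0.5]
gripper_width: 0.0881
finger_force: 0.0
time_s: 3.3
tcp_pos: [0.4956, -0.2223, 0.3612]
tool_rot: [-0.0, -0.183, 0.983, 0.0]
force: [1.0, -0.5, 0.7]
gripper_width: 0.0882
finger_force: 0.0
[-0.64   0.038  1.541  0.     1.564 -2.58 ] [ 0.496 -0.222  0.361]
hub 367 [ 0.534 -0.228  0.09 ] ((534.6814575195312, -228.297607421875), (26.81084632873535, 26.755250930786133), 1.543679118156433)
disc 4020 ((534.7980346679688, -228.19285583496094), (108.51109313964844, 108.90571594238281), 76.07273864746094)
stand 5774 ((567.3533935546875, 0.33440399169921875), (167.48306274414062, 130.9243927001953), 16.25797462463379)
6 rows of [-0.032 -0.003  0.027] [-0.002  0.131  0.004] total [-0.194 -0.02   0.161] [-0.01   0.785  0.026]
```

```bash
sed -i 's/^G=.*/G=np.array([.5345,-.228,.065])/' h.py; python3 - <<'E'
from h import *
np.set_printoptions(precision=2,suppress=True)
print(wrist(pose(-160,0,-1),np.radians(-27),1.7),wrist(pose(-73,0,1),np.radians(4),1.8))
p,W=look("wrist"); m=sel(W,(.46,.66),(-.1,.1),(.005,.07)).astype(np.uint8)
k,l,st,_=cv2.connectedComponentsWithStats(m); i=1+st[1:,4].argmax()
for zr in((.006,.016),(.052,.066)):
    Q=W[(l==i)&(W[...,2]>zr[0])&(W[...,2]<zr[1])]; print(zr,len(Q),cv2.minAreaRect((Q[:,:2]*1000).astype(np.float32)),np.nanmax(W[l==i][:,2]))
b=pose(-160,0,-1); z=b.as_matrix()[:,2]
plan(G+(.008-.12)*z,b)
E
python3 steer.py '-.032 -.003 .027 -.002 .131 .004 .088;-.032 -.003 .027 -.002 .131 .004 .088;-.032 -.003 .027 -.002 .131 .004 .088;-.032 -.003 .027 -.002 .131 .004 .088;-.032 -.003 .027 -.002 .131 .004 .088;-.032 -.003 .027 -.002 .131 .004 .088;0 0 0 0 0 0 .06;0 0 0 0 0 0 .06'
python3 - <<'E'
from h import *
np.set_printoptions(precision=3,suppress=True)
s=arm.sense();print(s["qpos"],s["tcp_pos"])
b=pose(-160,0,-1); z=b.as_matrix()[:,2]
plan(G+.008*z,b); p,W=look("wrist"); cv2.imwrite("pics/w2.png",p[:,:,::-1])
E
```

```text
[-0.6   1.97 -2.48] [-0.81  1.25  0.01]
(0.006, 0.016) 2860 ((558.9204711914062, -2.397796630859375), (149.91375732421875, 130.14944458007812), 16.391843795776367) 0.06265272653870108
(0.052, 0.066) 1060 ((544.4429321289062, -6.273445129394531), (89.16608428955078, 75.74314880371094), 16.23078727722168) 0.06265272653870108
6 rows of [-0.03 -0.    0.03] [-0.    0.13  0.  ] total [-0.19 -0.02  0.16] [-0.01  0.78  0.01]
time_s: 4.2
tcp_pos: [0.6176, -0.1936, 0.1439]
tool_rot: [-0.383, -0.156, 0.909, -0.061]
force: [-0.4, 0.3, 1.6]
gripper_width: 0.074
finger_force: 0.0
[-0.293  0.926  0.921 -0.463  1.948 -2.228] [ 0.618 -0.194  0.144]
3 rows of [ 0.002 -0.002  0.042] [ 0.005 -0.004 -0.001] total [ 0.007 -0.005  0.127] [ 0.015 -0.011 -0.003]
```

View pics/w2.png

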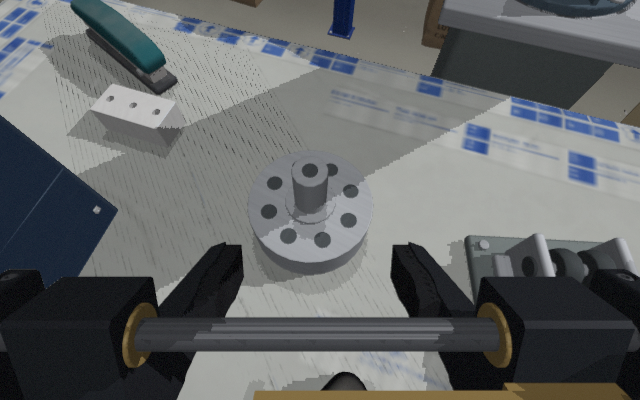

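The wheel with its hub (311,185) lies between the open fingers. The stand fit of 150 x 130 mm at 16.4° matches the given size. I go in and close.

```bash
python3 steer.py '.007 -.005 .01 .015 -.011 -.003 .06;0 0 .04 0 0 0 .06;0 0 .04 0 0 0 .06;0 0 .03 0 0 0 .06;0 0 .007 0 0 0 .06;0 0 0 0 0 0 .06'
python3 - <<'E'
from h import *
b=pose(-160,0,-1); z=b.as_matrix()[:,2]
plan(G+.008*z,b)
E
```

```text
time_s: 4.85
tcp_pos: [0.5367, -0.2342, 0.0742]
tool_rot: [-0.366, -0.157, 0.914, -0.072]
force: [0.1, 0.8, -0.0]
gripper_width: 0.0599
finger_force: 0.0
1 rows of [-0.0063  0.0067  0.0145] [-0.0101  0.0202 -0.0123] total [-0.0063  0.0067  0.0145] [-0.0101  0.0202 -0.0123]
```

```bash
python3 steer.py '0 0 0 0 0 0 .06;0 0 0 0 0 0 .06'
python3 - <<'E'
from h import *
b=pose(-160,0,-1); z=b.as_matrix()[:,2]
plan(G+.008*z,b)
E
```

```text
time_s: 5.05
tcp_pos: [0.5366, -0.2327, 0.0698]
tool_rot: [-0.369, -0.159, 0.913, -0.071]
force: [-0.3, 0.6, -0.0]
gripper_width: 0.0605
finger_force: 0.0
1 rows of [-0.003   0.0051  0.0116] [-0.0089  0.0156 -0.0073] total [-0.003   0.0051  0.0116] [-0.0089  0.0156 -0.0073]
```

```bash
python3 steer.py '-.003 .005 .011 -.009 .016 -.007 .06;0 0 0 0 0 0 .06;0 0 0 0 0 0 .06;0 0 0 0 0 0 .06'
python3 - <<'E'
from h import *
b=pose(-160,0,-1); z=b.as_matrix()[:,2]
plan(G+.008*z,b);print(arm.sense()["joint_vel"])
E
```

```text
time_s: 5.45
tcp_pos: [0.5268, -0.2291, 0.0555]
tool_rot: [-0.38, -0.161, 0.908, -0.064]
force: [0.5, 0.1, -0.1]
gripper_width: 0.0599
finger_force: 0.1
1 rows of [ 0.0013 -0.0015 -0.0041] [ 0.0041 -0.0066  0.0035] total [ 0.0013 -0.0015 -0.0041] [ 0.0041 -0.0066  0.0035]
[-0.00461976 -0.00647685 -0.00073012  0.00186354 -0.00123633 -0.00026537]
```

```bash
python3 steer.py '.001 -.001 -.004 .004 -.006 .003 .06;0 0 0 0 0 0 .06;0 0 0 0 0 0 0;0 0 0 0 0 0 0;0 0 0 0 0 0 0;0 0 0 0 0 0 0;0 0 0 0 0 0 0;0 0 0 0 0 0 0'
python3 - <<'E'
from h import *
b=pose(-160,0,-1); z=b.as_matrix()[:,2]
plan(G+.008*z,b);print(arm.sense()["joint_vel"])
E
```

```text
time_s: 6.25
tcp_pos: [0.5293, -0.2295, 0.0596]
tool_rot: [-0.377, -0.16, 0.91, -0.066]
force: [0.1, -0.2, -0.4]
gripper_width: 0.0267
finger_force: 30.0
1 rows of [-0.0001 -0.0003  0.0004] [-0.0001  0.0001 -0.0001] total [-0.0001 -0.0003  0.0004] [-0.0001  0.0001 -0.0001]
[-0.00053408  0.00109103  0.00076341 -0.00017405  0.00010076  0.00132671]
```

```bash
cat >> h.py <<'E'
S=np.array([.5589,-.0024,.106]); hb=np.radians(106.4); H=np.array([np.cos(hb),np.sin(hb),0])
RF=pose(-73.6,0,1)
def fin(dz=0): return S+.045*H+.008*RF.as_matrix()[:,2]+[0,0,dz]
E
python3 - <<'E'
from h import *
p,R=now(); a=plan(p+[0,0,.13]); c=plan(a[0]+[0,.05,.07],RF,a); plan(fin(.12),RF,c)
E
```

```text
3 rows of [ 0.0306 -0.     -0.0306] [ 0. -0.  0.] total [ 0.0919 -0.     -0.0919] [ 0. -0.  0.]
15 rows of [ 0.0018  0.0008 -0.0057] [-0.     -0.0786  0.1183] total [ 0.0274  0.012  -0.0848] [-0.     -1.1787  1.7752]
5 rows of [ 0.034   0.0157 -0.0229] [-0. -0.  0.] total [ 0.1699  0.0784 -0.1143] [-0. -0.  0.]
```

```bash
python3 steer.py '.007 0 -.007 0 0 0 0;.014 0 -.014 0 0 0 0;.02 0 -.02 0 0 0 0;.02 0 -.02 0 0 0 0;.02 0 -.02 0 0 0 0;.01 0 -.01 0 0 0 0;0 0 0 0 0 0 0;0 0 0 0 0 0 0'
python3 steer.py '.0018 .0008 -.0057 0 -.04 .06 0;.0018 .0008 -.0057 0 -.0786 .1183 0;.0018 .0008 -.0057 0 -.0786 .1183 0;.0018 .0008 -.0057 0 -.0786 .1183 0;.0018 .0008 -.0057 0 -.0786 .1183 0;.0018 .0008 -.0057 0 -.0786 .1183 0;.0018 .0008 -.0057 0 -.0786 .1183 0;.0018 .0008 -.0057 0 -.0786 .1183 0'
python3 steer.py '.0018 .0008 -.0057 0 -.0786 .1183 0;.0018 .0008 -.0057 0 -.0786 .1183 0;.0018 .0008 -.0057 0 -.0786 .1183 0;.0018 .0008 -.0057 0 -.0786 .1183 0;.0018 .0008 -.0057 0 -.0786 .1183 0;.0018 .0008 -.0057 0 -.0786 .1183 0;.0018 .0008 -.0057 0 -.0786 .1183 0;0 0 0 0 -.04 .06 0;0 0 0 0 0 0 0;0 0 0 0 0 0 0;0 0 0 0 0 0 0'
python3 - <<'E'
from h import *
print(arm.sense()["qpos"]); plan(fin(.12),RF)
p,W=look("side"); cv2.imwrite("pics/s2.png",p[:,:,::-1])
E
```

```text
time_s: 7.05
tcp_pos: [0.5291, -0.2294, 0.1877]
tool_rot: [-0.377, -0.161, 0.91, -0.066]
force: [-0.4, -0.4, -7.9]
gripper_width: 0.0269
finger_force: 30.0
time_s: 7.85
tcp_pos: [0.5367, -0.2114, 0.2295]
tool_rot: [-0.041, 0.23, 0.957, -0.171]
force: [0.7, 0.1, -7.7]
gripper_width: 0.0272
finger_force: 30.0
time_s: 8.95
tcp_pos: [0.5325, -0.1835, 0.2605]
tool_rot: [0.305, 0.553, 0.741, -0.229]
force: [-0.6, 0.4, -6.3]
gripper_width: 0.0268
finger_force: 30.0
[-0.20941067  0.03878522  1.92886456 -0.8693418   0.94897921 -0.05086171]
5 rows of [ 0.0348  0.0153 -0.0234] [-0.0002 -0.0005  0.0007] total [ 0.1738  0.0767 -0.1168] [-0.0011 -0.0026  0.0037]
```

View pics/s2.png

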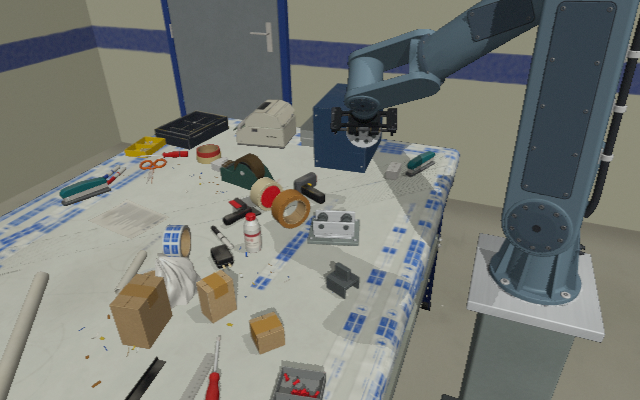

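The wheel is held at about (363,130), with its hub now pointing sideways toward the camera. I move above the stand and check the axis.

```bash
python3 steer.py '.0174 .0076 -.0117 0 0 0 0;.0348 .0153 -.0234 0 0 0 0;.0348 .0153 -.0234 0 0 0 0;.0348 .0153 -.0234 0 0 0 0;.0348 .0153 -.0234 0 0 0 0;.0174 .0076 -.0117 0 0 0 0;0 0 0 0 0 0 0;0 0 0 0 0 0 0;0 0 0 0 0 0 0;0 0 0 0 0 0 0'
python3 - <<'E'
from h import *
np.set_printoptions(precision=4,suppress=True)
plan(fin(.12),RF); p0,R0=now(); print(p0)
for n in("wrist","top"):
    p,W=look(n); cv2.imwrite(f"pics/{n}3.png",p[:,:,::-1]); np.savez(n+"3.npz",W=W,p=p)
    C=S+[0,0,.12]
    D=(W-C); ax=D@H; X=np.array([H[1],-H[0],0]); r=np.hypot(D@X,D[...,2])
    m=(abs(ax-.02)<.012)&(r<.052)&(r>.024); Q=W[m]; print(n,"face",len(Q))
    if len(Q)>50:
        for k in range(3):
            c=Q.mean(0); v=np.linalg.svd(Q-c,full_matrices=0)[2][2]; e=(Q-c)@v; Q=Q[abs(e)<2.5*e.std()]
        v*=np.sign(v@H); print(len(Q),e.std(),"normal",v,"H",H,"elev",np.degrees(np.arcsin(v[2])),"bear",np.degrees(np.arctan2(v[1],v[0])),"ax pos",(Q.mean(0)-C)@H)
    m=(abs(ax)<.03)&(abs(r-.055)<.008); Q=D[m]; 
    if len(Q)>30:
        A=np.c_[2*(Q@X),2*Q[:,2],np.ones(len(Q))]; s=np.linalg.lstsq(A,(Q@X)**2+Q[:,2]**2,rcond=None)[0]; print("rim",len(Q),s[:2],np.sqrt(s[2]+s[0]**2+s[1]**2),np.percentile(Q@H,[2,98]))
E
```

```text
time_s: 10.0
tcp_pos: [0.5476, 0.0346, 0.2214]
tool_rot: [0.306, 0.553, 0.74, -0.229]
force: [0.3, -0.6, -7.2]
gripper_width: 0.027
finger_force: 30.0
1 rows of [0.0012 0.0004 0.0003] [-0.0004 -0.0009  0.0007] total [0.0012 0.0004 0.0003] [-0.0004 -0.0009  0.0007]
[0.5476 0.0346 0.2214]
wrist face 6283
5925 0.0006340688323213976 normal [-0.2644  0.8918  0.3671] H [-0.2823  0.9593  0.    ] elev 21.53807582632786 bear 106.51145374435555 ax pos 0.027481633755492296
rim 1924 [-0.0003 -0.0027] 0.05068798095510997 [0.0204 0.0299]
top face 136
128 0.0009316414476025728 normal [-0.263   0.8908  0.3705] H [-0.2823  0.9593  0.    ] elev 21.74668497166036 bear 106.45120464049856 ax pos 0.01784323436156873
rim 118 [ 0.0002 -0.0048] 0.05128825881855423 [-0.0213  0.0288]
```

View pics/wrist3.png

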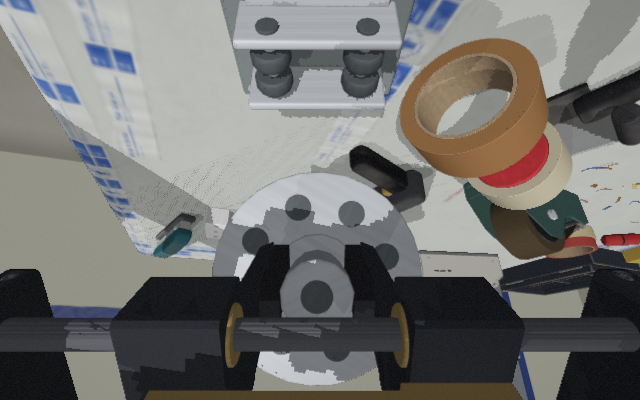

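The wheel has swivelled in the pads: its hub points 21.6° up. The rollers can level it as I lower it, because it turns in the pads, so I first work out where it is held along the hub.

```bash
python3 - <<'E'
from h import *
np.set_printoptions(precision=4,suppress=True)
p0,R0=now(); g=p0-.008*R0.as_matrix()[:,2]; print("grip rel seat",(g-S)@H,(g-S)@[H[1],-H[0],0],g[2])
for i in range(2):
    p,W=look("wrist")
    C=S+[0,0,.12];D=W-C; ax=D@H; X=np.array([H[1],-H[0],0]); r=np.hypot(D@X,D[...,2]); Q=W[(abs(ax-.02)<.02)&(r<.052)&(r>.024)]
    v0=np.array([-.2644,.8918,.3671])
    for k in range(4):
        c=np.median(Q,0) if k==0 else Q.mean(0); v=np.linalg.svd(Q-c,full_matrices=0)[2][2]; e=(Q-c)@v; Q=Q[abs(e)<2.5*e.std()]
    v*=np.sign(v@H); print(np.degrees(np.arcsin(v[2])),"grip axial",(g-c)@v+.02, len(Q),e.std())
    a=(g-c)@v+.02; dc=g-a*v; print("disc centre rel seat: H",(dc-S)@H,"z",dc[2])
    if i==0:
        m=np.abs((W-dc)@v+0-.02)<.003; rr=np.linalg.norm(W-dc,axis=-1); Q=W[m&(rr<.07)]; print("face extents X",np.percentile((Q-dc)@X,[.5,99.5]))
plan(p0+[0,0,-.05])
E
```

```text
grip rel seat 0.04455015610887621 -0.00038496699550741656 0.22706868107803116
21.988508351563205 grip axial 0.04520403949031396 12283 0.000608395300964045
disc centre rel seat: H 0.0026343971865049574 z 0.21014335643620818
face extents X [-0.0524  0.0522]
22.01447675583058 grip axial 0.04510038943732829 12285 0.0006094320188039208
disc centre rel seat: H 0.002738173229399882 z 0.2101632127538737
2 rows of [ 0.0175 -0.      0.0178] [-0.  0.  0.] total [ 0.035  -0.      0.0355] [-0.  0.  0.]
```

```bash
python3 steer.py '.008 0 .008 0 0 0 0;.0155 0 .0157 0 0 0 0;.0155 0 .0157 0 0 0 0;.0155 0 .0157 0 0 0 0;.008 0 .008 0 0 0 0;0 0 0 0 0 0 0;0 0 0 0 0 0 0;0 0 0 0 0 0 0'
python3 - <<'E'
from h import *
p0,R0=now(); g=p0-.008*R0.as_matrix()[:,2]; X=np.array([H[1],-H[0],0]);print("grip rel seat",(g-S)@H,(g-S)@X,g[2]-S[2])
plan(g*0+fin(0)+[0,0,.008],RF)
E
```

```text
time_s: 11.0
tcp_pos: [0.5485, 0.0356, 0.1335]
tool_rot: [0.307, 0.553, 0.74, -0.228]
force: [0.1, -0.8, -6.1]
gripper_width: 0.0274
finger_force: 30.0
grip rel seat 0.045092251918348134 0.0007056590248266195 0.033190654341533246
1 rows of [ 0.0177 -0.0007  0.0179] [ 0.0023 -0.0005  0.0009] total [ 0.0177 -0.0007  0.0179] [ 0.0023 -0.0005  0.0009]
```

```bash
python3 steer.py '.003 -.001 .003 .002 0 .001 0;.003 0 .003 0 0 0 0;.003 0 .003 0 0 0 0;.003 0 .003 0 0 0 0;0 0 0 0 0 0 0;0 0 0 0 0 0 0'
python3 steer.py '.002 0 .002 0 0 0 0;.002 0 .002 0 0 0 0;.0017 0 .0017 0 0 0 0;0 0 0 0 0 0 0;0 0 0 0 0 0 0'
python3 - <<'E'
from h import *
p0,R0=now(); g=p0-.008*R0.as_matrix()[:,2]; X=np.array([H[1],-H[0],0]);print("grip rel seat",(g-S)@H,(g-S)@X,g[2]-S[2])
plan(fin(0),RF)
E
```

```text
time_s: 11.6
tcp_pos: [0.5474, 0.0346, 0.1167]
tool_rot: [0.307, 0.553, 0.74, -0.23]
force: [0.1, -3.6, 3.3]
gripper_width: 0.0272
finger_force: 30.0
time_s: 12.1
tcp_pos: [0.5501, 0.035, 0.1142]
tool_rot: [0.311, 0.553, 0.738, -0.229]
force: [-8.2, 3.9, 32.1]
gripper_width: 0.0272
finger_force: 30.0
grip rel seat 0.04401842822991591 0.0020759170449088983 0.013836203844723297
1 rows of [ 0.0106 -0.0021  0.009 ] [ 0.0038  0.0075 -0.0037] total [ 0.0106 -0.0021  0.009 ] [ 0.0038  0.0075 -0.0037]
```

```bash
python3 - <<'E'
from h import *
np.set_printoptions(precision=4,suppress=True)
p0,R0=now(); g=p0-.008*R0.as_matrix()[:,2]
p,W=look("wrist"); cv2.imwrite("pics/w4.png",p[:,:,::-1]); X=np.array([H[1],-H[0],0])
D=W-g; Q=W[(np.linalg.norm(D,axis=-1)<.075)&(D@H<-.01)&(np.hypot(D@X,D[...,2])>.022)&(W[...,2]>.075)]
for k in range(5):
    c=Q.mean(0); v=np.linalg.svd(Q-c,full_matrices=0)[2][2]; e=(Q-c)@v; Q=Q[abs(e)<2*e.std()]
v*=np.sign(v@H);a=(g-c)@v+.02; dc=g-a*v; print(len(Q),e.std(),np.degrees(np.arcsin(v[2])),np.degrees(np.arctan2(v[1],v[0])),"grip axial",a,"dc rel seat H X z",(dc-S)@H,(dc-S)@X,dc[2]-S[2])
p,_=look("side"); a=p[150:280,270:410,::-1]; b=p=cv2.imread("pics/w4.png")
cv2.imwrite("pics/c4.png",np.hstack([cv2.resize(a,(400,371),interpolation=2),cv2.resize(b,(400,250))[:371] if 0 else cv2.copyMakeBorder(cv2.resize(b,(400,250)),0,121,0,0,0)]))
E
```

```text
11774 0.0005153933621701803 20.286536104227693 106.43087006065842 grip axial 0.04507116865154157 dc rel seat H X z 0.0017430107050464474 0.002098694374072136 -0.001790657577422236
```

View pics/c4.png

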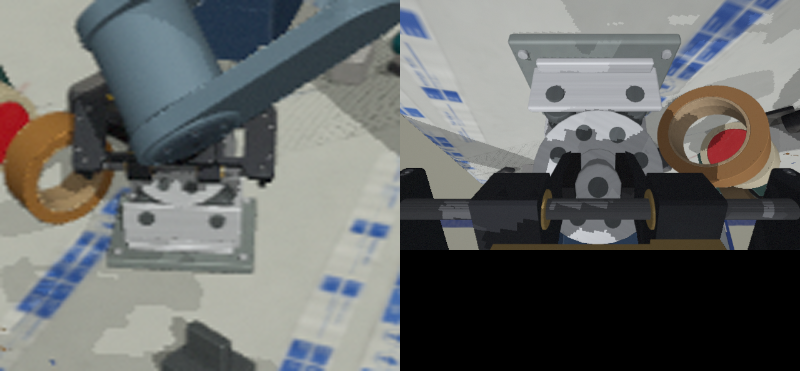

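The side and wrist views show the tilted rim resting on the near plate instead of the rollers. The rim works out at 56.5 mm against a plate top of 59 mm. I lift it, shift it about 18 mm towards the far rollers, and let those level it.

```bash
python3 steer.py '-.007 0 -.007 0 0 0 0;-.007 0 -.007 0 0 0 0;0 0 0 0 0 0 0;0 0 0 0 0 0 0;0 0 0 0 0 0 0'
python3 - <<'E'
from h import *
p0,R0=now(); g=p0-.008*R0.as_matrix()[:,2]; X=np.array([H[1],-H[0],0]);print("grip rel seat",(g-S)@H,(g-S)@X,g[2]-S[2])
a=plan(fin(.028)-.019*H,RF); plan(fin(.02)-.019*H,RF,a);plan(fin(0)-.003*H,RF,(fin(.02)-.019*H,RF))
E
```

```text
time_s: 12.7
tcp_pos: [0.5458, 0.0351, 0.1258]
tool_rot: [0.305, 0.553, 0.74, -0.23]
force: [0.9, -0.9, -6.6]
gripper_width: 0.0271
finger_force: 30.0
grip rel seat 0.045281978579290984 -0.0019639081612845464 0.025473994472180114
1 rows of [-0.0154  0.002   0.0118] [-0.0029 -0.0017  0.0023] total [-0.0154  0.002   0.0118] [-0.0029 -0.0017  0.0023]
1 rows of [0.0057 0.     0.0057] [-0. -0.  0.] total [0.0057 0.     0.0057] [-0. -0.  0.]
1 rows of [ 0.0255 -0.      0.0028] [-0. -0.  0.] total [ 0.0255 -0.      0.0028] [-0. -0.  0.]
```

```bash
python3 steer.py '-.0077 .001 .0059 -.0015 -.0008 .0012 0;-.0077 .001 .0059 -.0015 -.0008 .0012 0;0 0 0 0 0 0 0;.0028 0 .0028 0 0 0 0;.0028 0 .0028 0 0 0 0;0 0 0 0 0 0 0;0 0 0 0 0 0 0;0 0 0 0 0 0 0'
python3 - <<'E'
from h import *
p0,R0=now(); g=p0-.008*R0.as_matrix()[:,2]; X=np.array([H[1],-H[0],0]);print("grip rel seat",(g-S)@H,(g-S)@X,g[2]-S[2])
plan(fin(0.01)-.011*H,RF)
E
```

```text
time_s: 13.5
tcp_pos: [0.5539, 0.0174, 0.1216]
tool_rot: [0.307, 0.553, 0.74, -0.229]
force: [0.2, -0.4, -7.2]
gripper_width: 0.0274
finger_force: 30.0
grip rel seat 0.026098890208904307 0.0008306454194351531 0.021295344931251278
1 rows of [ 0.0136 -0.0009  0.0024] [ 0.0017  0.0007 -0.0009] total [ 0.0136 -0.0009  0.0024] [ 0.0017  0.0007 -0.0009]
```

```bash
python3 steer.py '.0045 -.0009 .0012 .0017 .0007 -.0009 0;.0045 0 .001 0 0 0 0;.0045 0 .001 0 0 0 0;0 0 0 0 0 0 0;0 0 0 0 0 0 0'
cat > f.py <<'E'
from h import *
p0,R0=now(); g=p0-.008*R0.as_matrix()[:,2]; X=np.array([H[1],-H[0],0]);print("grip rel seat",(g-S)@H,(g-S)@X,g[2]-S[2])
p,W=look("wrist")
D=W-g; Q=W[(np.linalg.norm(D,axis=-1)<.075)&(D@H<-.01)&(np.hypot(D@X,D[...,2])>.022)&(W[...,2]>.075)]
for k in range(5):
    c=Q.mean(0); v=np.linalg.svd(Q-c,full_matrices=0)[2][2]; e=(Q-c)@v; Q=Q[abs(e)<2*e.std()]
v*=np.sign(v@H);a=(g-c)@v+.02; dc=g-a*v; print(len(Q),e.std(),"elev %.1f bear %.1f"%(np.degrees(np.arcsin(v[2])),np.degrees(np.arctan2(v[1],v[0]))),"axial %.4f dc rel seat H %.4f X %.4f z %.4f"%(a,(dc-S)@H,(dc-S)@X,dc[2]-S[2]))
plan(fin(0)-.003*H,RF)
E
python3 f.py
```

```text
time_s: 14.0
tcp_pos: [0.5515, 0.0236, 0.1124]
tool_rot: [0.308, 0.553, 0.739, -0.23]
force: [-5.4, 0.7, 8.5]
gripper_width: 0.0268
finger_force: 29.9
grip rel seat 0.032712182573576304 0.0002416201916203294 0.012008295137320366
11355 0.0005204697443009324 elev 15.6 bear 106.0 axial 0.0453 dc rel seat H -0.0109 X -0.0001 z -0.0001
1 rows of [ 0.0151 -0.0003  0.0019] [-0.0003  0.0045 -0.0016] total [ 0.0151 -0.0003  0.0019] [-0.0003  0.0045 -0.0016]
```

```bash
python3 steer.py '.005 0 .001 0 0 0 0;.005 0 .001 0 0 0 0;.005 0 .001 0 0 0 0;0 0 0 0 0 0 0;0 0 0 0 0 0 0'
python3 f.py
```

```text
time_s: 14.55
tcp_pos: [0.5494, 0.0325, 0.0994]
tool_rot: [0.308, 0.553, 0.739, -0.229]
force: [-6.3, 2.6, 7.9]
gripper_width: 0.0267
finger_force: 30.0
grip rel seat 0.04182114708945956 0.0007648139806835601 -0.0009311584316614441
6846 0.0005243030821042551 elev 0.8 bear 105.1 axial 0.0455 dc rel seat H -0.0036 X -0.0003 z -0.0016
1 rows of [-0.0005 -0.0008 -0.0008] [ 0.0012  0.0033 -0.0015] total [-0.0005 -0.0008 -0.0008] [ 0.0012  0.0033 -0.0015]
```

The wheel is level to 0.8° and seated. I release it and watch the holes.

```bash
cat > ph.py <<'E'
from h import *
import sys
# unwrap hub face around wheel axis -> hole phase (mod 45 deg), from wrist view
X=np.array([H[1],-H[0],0]); C=S+H*(-.0036+.02)+[0,0,-.0016]
def phase(name=None):
    s=arm.sense(); p0,R0=now(); p,d=eyes.camera("wrist"); c=eyes.get_calibration("wrist"); f=200/np.tan(np.radians(c["fov_y"])/2)
    a=np.radians(np.arange(0,360,1)); acc=[]
    for r in np.arange(.034,.043,.001):
        P=C+r*(np.cos(a)[:,None]*X+np.sin(a)[:,None]*[0,0,1]); t=R0.inv().apply(P-p0); m=c["mount"]; q=(t-m[:3,3])@m[:3,:3]
        u=q[:,0]/q[:,2]*f+c["cx"]; v=q[:,1]/q[:,2]*f+c["cy"]; acc.append(cv2.remap(cv2.cvtColor(p,7),u.astype(np.float32)[None],v.astype(np.float32)[None],1)[0])
    if name: cv2.imwrite(name,p[:,:,::-1])
    return s["time_s"],np.min(acc,0) if 0 else np.mean(acc,0)
t,A=phase(sys.argv[1] if len(sys.argv)>1 else None)
dk=[i for i in range(360) if A[i]<A[i-8] -12 and A[i]<A[(i+8)%360]-12 and A[i]==min(A[(i+np.arange(-8,9))%360])]
print(round(t,2),dk)
E
python3 ph.py
python3 steer.py '-.0004 -.0004 -.0004 0 0 0 0;0 0 0 0 0 0 .06'; python3 ph.py
python3 steer.py '0 0 0 0 0 0 .06'; python3 ph.py
python3 steer.py '0 0 0 0 0 0 .06'; python3 ph.py
python3 steer.py '0 0 0 0 0 0 .06'; python3 ph.py
python3 steer.py '0 0 0 0 0 0 .06'; python3 ph.py pics/w6.png
```

```text
14.6 [134, 251]
time_s: 14.85
tcp_pos: [0.5493, 0.0324, 0.099]
tool_rot: [0.308, 0.553, 0.739, -0.229]
force: [-1.2, 0.3, -0.2]
gripper_width: 0.0327
finger_force: 0.0
14.85 [138]
time_s: 15.0
tcp_pos: [0.5487, 0.0321, 0.098]
tool_rot: [0.307, 0.554, 0.74, -0.229]
force: [-0.3, -0.5, 0.6]
gripper_width: 0.0441
finger_force: 0.0
15.0 []
time_s: 15.15
tcp_pos: [0.5483, 0.0319, 0.0976]
tool_rot: [0.306, 0.554, 0.74, -0.229]
force: [-0.1, 0.5, 0.3]
gripper_width: 0.0565
finger_force: 0.0
15.15 []
time_s: 15.3
tcp_pos: [0.5482, 0.0319, 0.0976]
tool_rot: [0.306, 0.554, 0.74, -0.229]
force: [0.6, -0.6, -0.2]
gripper_width: 0.0597
finger_force: 0.0
15.3 [286]
time_s: 15.45
tcp_pos: [0.5482, 0.032, 0.0976]
tool_rot: [0.306, 0.554, 0.74, -0.229]
force: [-0.5, 0.2, 0.0]
gripper_width: 0.0599
finger_force: 0.0
15.45 []
```

View pics/w6.png

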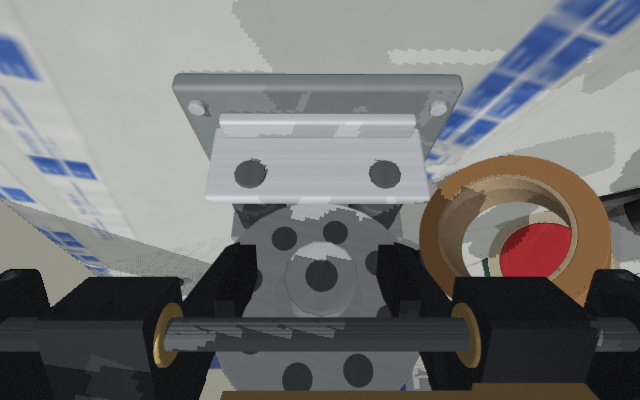

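The wheel sits in the stand with the fingers open around its hub. Holes show at (284,239) and (335,233). I track how it turns by optical flow on the face.

```bash
cat > tr.py <<'E'
from h import *
import sys
X=np.array([H[1],-H[0],0]); C=S+H*(-.0036+.02)+[0,0,-.0016]
def unwrap():
    p0,R0=now(); s=arm.sense()["time_s"]; p,d=eyes.camera("wrist"); c=eyes.get_calibration("wrist"); f=200/np.tan(np.radians(c["fov_y"])/2)
    a=np.radians(np.arange(180,360,.5)); r=np.arange(.030,.048,.0005)[:,None]
    P=C+(r*np.cos(a))[...,None]*X+(r*np.sin(a))[...,None]*np.array([0,0,1.]); t=R0.inv().apply(P.reshape(-1,3)-p0); m=c["mount"]; q=(t-m[:3,3])@m[:3,:3]
    u=(q[:,0]/q[:,2]*f+c["cx"]).reshape(P.shape[:2]).astype(np.float32); v=(q[:,1]/q[:,2]*f+c["cy"]).reshape(P.shape[:2]).astype(np.float32)
    return s,cv2.remap(cv2.cvtColor(p,7),u,v,1)
N=int(sys.argv[1]); F=[unwrap() for _ in range(N)]
lo,hi=int(2*(225-180)),int(2*(315-180))
tot=0;out=[]
for (t0,a),(t1,b) in zip(F,F[1:]):
    m=cv2.matchTemplate(b[:,lo-40:hi+40],a[:,lo:hi],cv2.TM_CCOEFF_NORMED)[0]; k=m.argmax(); tot+=(k-40)/2; out.append((round(t1,2),round(tot,1),round(float(m[k]),2)))
print(out)
cv2.imwrite(f"pics/unw{F[0][0]:.2f}.png",np.vstack([F[0][1],F[-1][1]]))
E
python3 tr.py 14
```

```text
[(15.55, np.float64(0.0), 1.0), (15.6, np.float64(0.0), 1.0), (15.65, np.float64(0.0), 1.0), (15.7, np.float64(0.0), 1.0), (15.75, np.float64(0.0), 1.0), (15.8, np.float64(0.0), 1.0), (15.85, np.float64(0.0), 1.0), (15.9, np.float64(0.0), 1.0), (15.95, np.float64(0.0), 1.0), (16.0, np.float64(0.0), 1.0), (16.05, np.float64(0.0), 1.0), (16.1, np.float64(0.0), 1.0), (16.15, np.float64(0.0), 1.0)]
```

```bash
python3 steer.py '0 0 -.01 0 0 0 .07;0 0 -.03 0 0 0 .07;0 0 -.04 0 0 0 .07;0 0 -.04 0 0 0 .07;0 0 -.02 0 0 0 .07;0 0 0 0 0 0 .07;0 0 0 0 0 0 .07'
python3 tr.py 10
python3 - <<'E'
from h import *
np.set_printoptions(precision=4,suppress=True)
p,W=look("wrist"); C=S+np.array([0,0,0]);D=W-C; X=np.array([H[1],-H[0],0]); r=np.hypot(D@X,D[...,2])
Q=W[(abs(D@H-.016)<.012)&(r<.053)&(r>.018)]
for k in range(5):
    c=Q.mean(0); v=np.linalg.svd(Q-c,full_matrices=0)[2][2]; e=(Q-c)@v; Q=Q[abs(e)<2*e.std()]
v*=np.sign(v@H); print(len(Q),e.std(),"elev",np.degrees(np.arcsin(v[2])),"bear",np.degrees(np.arctan2(v[1],v[0])),"face H",(c-S)@H)
Q=W[(abs(D@H-.065)<.008)&(r<.02)]; print("hub end",len(Q),(Q.mean(0)-S)@np.stack([H,X,[0,0,1]],1))
print(W[...,2][(abs(D@H)<.02)&(abs(D@X)<.01)&(D[...,2]>.03)].max() if 1 else 0)
E
```

```text
time_s: 16.9
tcp_pos: [0.5201, 0.1272, 0.1966]
tool_rot: [0.307, 0.553, 0.74, -0.229]
force: [0.6, 0.3, 0.7]
gripper_width: 0.0701
finger_force: 0.0
[(16.95, np.float64(0.0), 0.99), (17.0, np.float64(0.0), 0.99), (17.05, np.float64(0.0), 1.0), (17.1, np.float64(0.0), 1.0), (17.15, np.float64(0.0), 1.0), (17.2, np.float64(0.0), 1.0), (17.25, np.float64(0.0), 1.0), (17.3, np.float64(0.0), 1.0), (17.35, np.float64(0.0), 1.0)]
6590 0.0005241909533609951 elev 0.24938772634456532 bear 105.12347759383961 face H 0.01665728528811753
hub end 1020 [0.0658 0.001  0.0029]
0.16138538321260704
```

The wheel is level to 0.25° and seated, with its rim top at 161 mm, but it does not turn. I nudge it at the rim top with closed fingertips.

```bash
python3 - <<'E'
from h import *
X=np.array([H[1],-H[0],0])
plan(S+[0,0,.085]-.012*X,RF)
E
```

```text
3 rows of [-0.0305 -0.0038  0.0331] [-0.0002  0.     -0.0001] total [-0.0915 -0.0114  0.0992] [-0.0007  0.     -0.0003]
```

```bash
python3 steer.py '-.015 -.0114 .015 0 0 0 0;-.025 0 .028 0 0 0 0;-.03 0 .034 0 0 0 0;-.0215 0 .0222 0 0 0 0;0 0 0 0 0 0 0;0 0 0 0 0 0 0;0 0 0 0 0 0 0'
python3 - <<'E'
from h import *
X=np.array([H[1],-H[0],0]); p,R=now(); print((p-S)@np.stack([H,X,[0,0,1]],1))
plan(S+[0,0,.0705]-.012*X,RF)
E
python3 tr.py 2
```

```text
time_s: 18.15
tcp_pos: [0.5473, -0.0049, 0.1912]
tool_rot: [0.306, 0.553, 0.74, -0.229]
force: [0.6, 0.3, 0.2]
gripper_width: 0.0162
finger_force: 0.0
[ 0.00092308 -0.01182145  0.08518871]
1 rows of [ 0.0097 -0.0002  0.011 ] [ 0.0002 -0.0002  0.    ] total [ 0.0097 -0.0002  0.011 ] [ 0.0002 -0.0002  0.    ]
[(18.2, np.float64(0.0), 0.99)]
```

```bash
python3 steer.py '.004 0 .004 0 0 0 0;.004 0 .004 0 0 0 0;.002 0 .002 0 0 0 0;0 0 0 0 0 0 0;0 0 0 0 0 0 0'; python3 steer.py '.001 0 .001 0 0 0 0;0 0 0 0 0 0 0;0 0 0 0 0 0 0'
```

```text
time_s: 18.75
tcp_pos: [0.5473, -0.0055, 0.1769]
tool_rot: [0.306, 0.553, 0.74, -0.229]
force: [0.7, -0.7, -0.6]
gripper_width: 0.0005
finger_force: 0.0
time_s: 19.05
tcp_pos: [0.5475, -0.0056, 0.1758]
tool_rot: [0.307, 0.554, 0.74, -0.229]
force: [-0.2, -0.7, 0.5]
gripper_width: 0.0002
finger_force: 0.2
```

```bash
python3 steer.py '.0012 0 .0012 0 0 0 0;0 0 0 0 0 0 0;0 0 0 0 0 0 0'; python3 steer.py '.0007 0 .0007 0 0 0 0;0 0 0 0 0 0 0;0 0 0 0 0 0 0'
```

```text
time_s: 19.35
tcp_pos: [0.5478, -0.0057, 0.1746]
tool_rot: [0.307, 0.554, 0.739, -0.229]
force: [-0.3, -0.3, 3.6]
gripper_width: 0.0004
finger_force: 2.4
time_s: 19.65
tcp_pos: [0.5481, -0.0057, 0.1742]
tool_rot: [0.307, 0.554, 0.739, -0.229]
force: [-0.6, 0.9, 7.3]
gripper_width: 0.0004
finger_force: 3.9
```

```bash
python3 steer.py '0 .005 0 0 0 0 0;0 .006 0 0 0 0 0;0 .006 0 0 0 0 0;0 .005 0 0 0 0 0;0 0 0 0 0 0 0'; python3 tr.py 2; python3 steer.py '-.012 0 -.012 0 0 0 0;-.006 0 -.006 0 0 0 0'; python3 tr.py 40
```

```text
time_s: 20.15
tcp_pos: [0.5699, 0.0006, 0.1743]
tool_rot: [0.308, 0.554, 0.739, -0.229]
force: [1.2, -0.2, 8.4]
gripper_width: 0.0002
finger_force: 3.5
[(20.2, np.float64(0.0), 1.0)]
time_s: 20.45
tcp_pos: [0.5686, 0.0007, 0.1995]
tool_rot: [0.306, 0.554, 0.74, -0.229]
force: [0.4, 0.4, -0.3]
gripper_width: 0.0003
finger_force: 0.0
[(20.5, np.float64(0.0), 1.0), (20.55, np.float64(0.0), 1.0), (20.6, np.float64(0.0), 1.0), (20.65, np.float64(0.0), 1.0), (20.7, np.float64(0.0), 1.0), (20.75, np.float64(0.0), 1.0), (20.8, np.float64(0.0), 1.0), (20.85, np.float64(0.0), 1.0), (20.9, np.float64(0.0), 1.0), (20.95, np.float64(0.0), 1.0), (21.0, np.float64(0.0), 1.0), (21.05, np.float64(0.0), 1.0), (21.1, np.float64(0.0), 1.0), (21.15, np.float64(0.0), 1.0), (21.2, np.float64(0.0), 1.0), (21.25, np.float64(0.0), 1.0), (21.3, np.float64(0.0), 1.0), (21.35, np.float64(0.0), 1.0), (21.4, np.float64(0.0), 1.0), (21.45, np.float64(0.0), 1.0), (21.5, np.float64(0.0), 1.0), (21.55, np.float64(0.0), 1.0), (21.6, np.float64(0.0), 1.0), (21.65, np.float64(0.0), 1.0), (21.7, np.float64(0.0), 1.0), (21.75, np.float64(0.0), 1.0), (21.8, np.float64(0.0), 1.0), (21.85, np.float64(0.0), 1.0), (21.9, np.float64(0.0), 1.0), (21.95, np.float64(0.0), 1.0), (22.0, np.float64(0.0), 1.0), (22.05, np.float64(0.0), 1.0), (22.1, np.float64(0.0), 1.0), (22.15, np.float64(0.0), 1.0), (22.2, np.float64(0.0), 1.0), (22.25, np.float64(0.0), 1.0), (22.3, np.float64(0.0), 1.0), (22.35, np.float64(0.0), 1.0), (22.4, np.float64(0.0), 1.0)]
```

```bash
ls pics; python3 - <<'E'
from h import *
import glob
p,_=look("wrist"); cv2.imwrite("pics/w7.png",p[:,:,::-1])
fs=sorted(glob.glob("pics/unw*.png")); print(fs)
ims=[cv2.resize(cv2.imread(f),(400,80)) for f in fs]
b=cv2.resize(p[:,:,::-1],(400,250)); L=np.vstack(ims); h=max(len(L),250)
pad=lambda a:cv2.copyMakeBorder(a,0,h-len(a),0,0,0)
c=cv2.resize(cv2.imread("pics/w6.png"),(400,250)); R_=np.vstack([b,c]); h=max(len(L),500)
cv2.imwrite("pics/m7.png",np.hstack([pad(L),pad(R_)])[:600])
E
```

```text
c4.png
crop.png
s2.png
side0.png
top0.png
top3.png
unw15.50.png
unw16.90.png
unw18.15.png
unw20.15.png
unw20.45.png
w1.png
w2.png
w4.png
w6.png
wrist3.png
['pics/unw15.50.png', 'pics/unw16.90.png', 'pics/unw18.15.png', 'pics/unw20.15.png', 'pics/unw20.45.png']
```

View pics/m7.png

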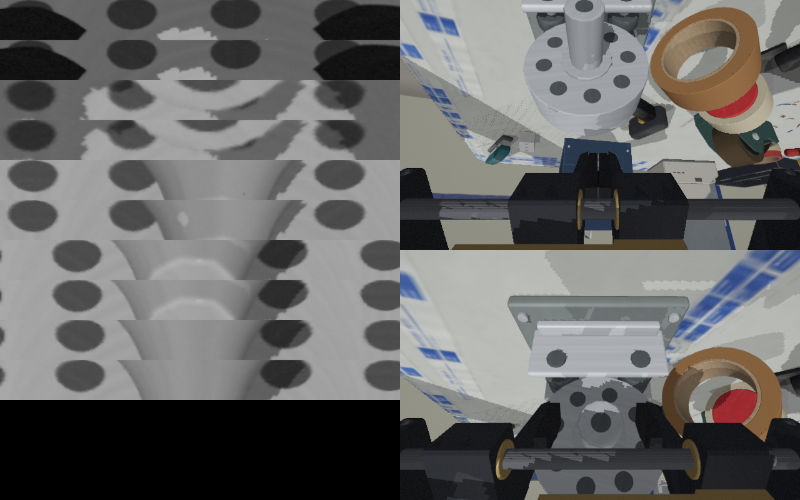

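The unwrapped views show that the nudge did turn the wheel: the hole moved from strip x≈30 to x≈78, about 21°. Afterwards it stayed there and didn't swing back, so I check whether the disc rubs a plate.

```bash
python3 - <<'E'
from h import *
X=np.array([H[1],-H[0],0])
for nm in("wrist3","top0","now"):
    if nm=="wrist3": W=np.load("wrist3.npz")["W"]
    elif nm=="top0": W=cloud("top",np.load("top0.npz")["d"])
    else: p,W=look("wrist")
    D=W-S; m=(abs(D@X)<.055)&(abs(D@H)<.06)&(abs(W[...,2]-.058)<.0035)
    if nm=="now": m&=abs(D@X)>.03
    h=np.histogram((D@H)[m]*1000,np.arange(-46,48,2)); print(nm,[(int(b),int(c)) for b,c in zip(h[1],h[0]) if c])
    if nm=="now":
        for lo,hi in((.0,.06),):
            r=np.hypot(D@X,D[...,2]); m=(abs(D@H)<.03)&(abs(r-.055)<.004)&(W[...,2]>.12); print("rim H",np.percentile((D@H)[m],[1,5,50,95,99]),m.sum())
E
```

```text
wrist3 [(-34, 122), (-32, 176), (-30, 232), (-28, 514), (-26, 118), (-20, 2), (-18, 47), (-16, 58), (-14, 100), (-12, 106), (-10, 110), (-8, 153), (-6, 222), (-4, 47), (4, 5), (6, 56), (8, 92), (10, 120), (12, 135), (14, 142), (16, 173), (18, 275), (20, 63), (28, 184), (30, 349), (32, 436), (34, 802), (36, 141)]
top0 [(-38, 2), (-34, 14), (-32, 13), (-30, 14), (-28, 9), (-24, 1), (-22, 1), (-20, 1), (-18, 4), (-16, 7), (-14, 3), (-12, 5), (-10, 5), (-8, 5), (-6, 5), (4, 1), (6, 5), (8, 4), (10, 7), (12, 5), (14, 5), (16, 5), (18, 2), (26, 2), (28, 13), (30, 12), (32, 8), (34, 12), (36, 1)]
now [(6, 13), (8, 27), (10, 70), (12, 97), (14, 155), (16, 197), (18, 322), (20, 64), (26, 2), (28, 166), (30, 262), (32, 320), (34, 568), (36, 103), (38, 1)]
rim H [-0.02178209 -0.01890712  0.00625996  0.01702575  0.01767532] 6544
```

```bash
cat > hole.py <<'E'
from tr import unwrap,C
import numpy as np,cv2,sys
def holes(b):
    out=[]
    for lo,hi in((0,110),(250,360)):
        s=b[:,lo:hi]; m=(s<np.median(s)*.72).astype(np.uint8); k,l,st,ce=cv2.connectedComponentsWithStats(m)
        out+=[round(180+(ce[i][0]+lo)/2,1) for i in range(1,k) if st[i,4]>300 and st[i,0]>0 and st[i,0]+st[i,2]<hi-lo]
    return out
if __name__=="__main__":
    for i in range(int(sys.argv[1])): t,b=unwrap(); print(round(t,2),holes(b))
E
sed -i 's/^N=int/if __name__!="__main__": sys.argv[1:]=["0"]+sys.argv[1:]\nN=int/; s/^cv2.imwrite/if F: cv2.imwrite/; s/^print(out)/if F: print(out)/' tr.py
sed -i 's/sys.argv\[1:\]=\["0"\]+sys.argv\[1:\]/pass/; s/^N=int(sys.argv\[1\])/N=int(sys.argv[1]) if __name__=="__main__" else 0/' tr.py
python3 - <<'E'
from hole import holes
import cv2,glob
for f in sorted(glob.glob("pics/unw*.png")):
    b=cv2.imread(f,0); print(f,holes(b[:36]),holes(b[36:]))
E
python3 hole.py 5
```

```text
pics/unw15.50.png [] []
pics/unw16.90.png [np.float64(193.7), np.float64(335.5)] [np.float64(193.7), np.float64(335.8)]
pics/unw18.15.png [np.float64(194.5), np.float64(332.6)] [np.float64(194.6), np.float64(332.6)]
pics/unw20.15.png [np.float64(214.4)] [np.float64(214.6)]
pics/unw20.45.png [np.float64(215.9)] [np.float64(215.9)]
22.55 [np.float64(216.0)]
22.6 [np.float64(216.0)]
22.65 [np.float64(216.0)]
22.7 [np.float64(215.9)]
22.75 [np.float64(216.0)]
```

```bash
python3 steer.py '0 -.013 0 0 0 0 0;.006 -.013 .006 0 0 0 0;.006 0 .006 0 0 0 0;.003 0 .003 0 0 0 0;0 0 0 0 0 0 0;0 0 0 0 0 0 0;.0018 0 .0018 0 0 0 0;0 0 0 0 0 0 0;0 0 0 0 0 0 0'
python3 - <<'E'
from h import *
X=np.array([H[1],-H[0],0]); p,R=now(); print((p-S)@np.stack([H,X,[0,0,1]],1))
E
python3 hole.py 1
```

```text
time_s: 23.7
tcp_pos: [0.5439, -0.0067, 0.175]
tool_rot: [0.307, 0.554, 0.74, -0.229]
force: [0.1, -0.2, 1.0]
gripper_width: 0.0003
finger_force: 0.7
[ 0.0001143  -0.0155843   0.06904609]
23.7 [np.float64(216.4)]
```

```bash
python3 steer.py '.0007 0 .0007 0 0 0 0;0 0 0 0 0 0 0;0 .006 0 0 0 0 0;0 .012 0 0 0 0 0;0 .014 0 0 0 0 0;-.01 .012 -.01 0 0 0 0'; python3 hole.py 14
```

```text
time_s: 24.35
tcp_pos: [0.585, 0.0057, 0.1858]
tool_rot: [0.305, 0.553, 0.74, -0.23]
force: [-0.3, -0.4, -0.3]
gripper_width: 0.0004
finger_force: 0.0
24.35 [np.float64(221.9)]
24.4 [np.float64(223.8)]
24.45 []
24.5 [np.float64(194.5), np.float64(333.4)]
24.55 [np.float64(201.1), np.float64(340.0)]
24.6 [np.float64(207.3), np.float64(346.1)]
24.65 [np.float64(212.4)]
24.7 [np.float64(216.1)]
24.75 [np.float64(217.9)]
24.8 [np.float64(218.2)]
24.85 [np.float64(218.2)]
24.9 [np.float64(218.2)]
24.95 [np.float64(218.2)]
25.0 [np.float64(218.1)]
```

The flicked wheel coasted about 40° and then stopped dead without swinging back, so something brakes it. I measure its yaw and axial position again.

```bash
cat > wh.py <<'E'
from h import *
X=np.array([H[1],-H[0],0]); p,W=look("wrist"); D=W-S; r=np.hypot(D@X,D[...,2])
Q=W[(abs(D@H-.018)<.009)&(r<.053)&(r>.02)]
for k in range(6):
    c=Q.mean(0); v=np.linalg.svd(Q-c,full_matrices=0)[2][2]; e=(Q-c)@v; Q=Q[abs(e)<2*e.std()]
v*=np.sign(v@H); d=((c-S)@v)
print("face",len(Q),round(e.std(),5),"elev %.2f bear %.2f face H %.4f"%(np.degrees(np.arcsin(v[2])),np.degrees(np.arctan2(v[1],v[0])),d/(v@H)))
m=(abs(D@H)<.03)&(abs(r-.055)<.004)&(W[...,2]>.125); q=D[m]; A=np.c_[2*(q@X),2*q[:,2],np.ones(len(q))]; s=np.linalg.lstsq(A,(q@X)**2+q[:,2]**2,rcond=None)[0]
print("rim centre X,z",s[:2],np.sqrt(s[2]+s[0]**2+s[1]**2),"H range",np.percentile(q@H,[.5,99.5]),len(q))
# stand: near plate outer face and top edges
m=(D@H>.034)&(D@H<.044)&(W[...,2]<.056)&(W[...,2]>.02)&(abs(D@X)<.05); Q=W[m]
if len(Q)>100:
    for k in range(5):
        c=Q.mean(0); v=np.linalg.svd(Q-c,full_matrices=0)[2][2]; e=(Q-c)@v; Q=Q[abs(e)<2*e.std()]
    v*=np.sign(v@H); print("plate outer face",len(Q),"bear %.2f H %.4f"%(np.degrees(np.arctan2(v[1],v[0])),((c-S)@v)))
m=(D@H>-.05)&(D@H<-.022)&(abs(W[...,2]-.058)<.003)&(abs(D@X)<.058); print("far plate top H",np.percentile((D@H)[m],[2,50,98]) if m.sum()>20 else m.sum())
E
python3 wh.py; python3 hole.py 1
```

```text
face 16047 0.00041 elev 0.06 bear 105.35 face H 0.0165
rim centre X,z [0.00027182 0.00208246] 0.05232287104661323 H range [-0.02217852  0.01804075] 6286
plate outer face 2009 bear 106.13 H 0.0362
far plate top H 0
25.1 [np.float64(218.1)]
```

```bash
cat > hole2.py <<'E'
from h import *
import sys
X=np.array([H[1],-H[0],0]); C=S+H*.0165+[0,0,0]
c=eyes.get_calibration("wrist"); f=200/np.tan(np.radians(c["fov_y"])/2); m=c["mount"]
def one():
    p0,R0=now(); t=arm.sense()["time_s"]; p,_=eyes.camera("wrist")
    a=np.radians(np.arange(-10,370,.5)); r=np.arange(.030,.047,.0005)[:,None]
    P=C+(r*np.cos(a))[...,None]*X+(r*np.sin(a))[...,None]*np.array([0,0,1.]); q=(R0.inv().apply(P.reshape(-1,3)-p0)-m[:3,3])@m[:3,:3]
    u,v=[(q[:,i]/q[:,2]*f+c[k]).reshape(P.shape[:2]).astype(np.float32) for i,k in((0,"cx"),(1,"cy"))]
    return t,p,cv2.remap(cv2.cvtColor(p,7),u,v,1)
F=[one() for _ in range(int(sys.argv[1]))]
for t,p,b in F:
    bg=cv2.blur(b,(180,1)); k,l,st,ce=cv2.connectedComponentsWithStats((b<bg*.78).astype(np.uint8)); A=[]
    for i in range(1,k):
        if 250<st[i,4]<1100 and st[i,2]<60 and 5<ce[i][1]<28 and st[i,4]/(st[i,2]*st[i,3])>.65: A.append(round(ce[i][0]/2-10,1))
    ph=np.degrees(np.angle(np.exp(8j*np.radians(A)).mean()))/8%45 if A else np.nan
    print("%.2f ph %.1f"%(t,ph),[float(x) for x in A])
E
python3 hole2.py 1
python3 steer.py '0 -.02 0 0 0 0 0;.001 -.02 .001 0 0 0 0;.004 0 .004 0 0 0 0;.002 0 .002 0 0 0 0;0 0 0 0 0 0 0;0 0 0 0 0 0 0'
python3 - <<'E'
from h import *
X=np.array([H[1],-H[0],0]); p,R=now(); print((p-S)@np.stack([H,X,[0,0,1]],1))
E
```

```text
25.15 ph 40.2 [-3.5, 39.3, 84.3, 130.1, 175.8, 220.1, 355.0]
time_s: 25.8
tcp_pos: [0.5482, -0.0055, 0.1779]
tool_rot: [0.307, 0.554, 0.74, -0.229]
force: [-0.3, -0.1, 0.1]
gripper_width: 0.0005
finger_force: 0.0
[ 0.00010299 -0.01116197  0.07191989]
```

```bash
python3 steer.py '.0015 0 .0015 0 0 0 0;.0014 0 .0014 0 0 0 0;0 0 0 0 0 0 0;0 .006 0 0 0 0 0;0 .012 0 0 0 0 0'; python3 hole2.py 1; python3 steer.py '-.012 .014 -.012 0 0 0 0'; python3 hole2.py 14
```

```text
time_s: 26.3
tcp_pos: [0.5648, -0.0008, 0.1747]
tool_rot: [0.307, 0.554, 0.739, -0.23]
force: [-1.3, -1.1, 4.6]
gripper_width: 0.0007
finger_force: 2.4
26.30 ph 22.1 [21.7, 66.4, 111.8, 157.7, 202.9, 337.0]
time_s: 26.45
tcp_pos: [0.5762, 0.0032, 0.1883]
tool_rot: [0.304, 0.553, 0.74, -0.231]
force: [0.2, -0.4, -0.2]
gripper_width: 0.0004
finger_force: 0.0
26.45 ph 21.8 [21.7, 66.2, 111.3, 157.1, 202.3, 337.1]
26.50 ph 23.7 [23.4, 68.0, 113.2, 159.2, 204.3, 338.9]
26.55 ph 25.7 [25.4, 70.0, 115.3, 161.2, 206.3, 340.8]
26.60 ph 27.5 [27.2, 71.9, 117.3, 163.1, 208.1, 342.6]
26.65 ph 29.1 [28.8, 73.4, 118.8, 164.7, 209.7, 344.2]
26.70 ph 30.2 [29.8, 74.5, 120.1, 165.9, 210.8, 345.2]
26.75 ph 30.9 [30.4, 75.2, 120.7, 166.5, 211.5, 345.9]
26.80 ph 31.0 [30.6, 75.3, 120.8, 166.6, 211.6, 346.0]
26.85 ph 31.0 [30.6, 75.3, 120.8, 166.7, 211.6, 346.0]
26.90 ph 31.0 [30.6, 75.3, 120.8, 166.7, 211.6, 346.0]
26.95 ph 31.0 [30.6, 75.3, 120.8, 166.7, 346.0, 211.7]
27.00 ph 31.0 [30.6, 75.3, 120.8, 166.7, 211.6, 346.0]
27.05 ph 31.0 [30.6, 75.2, 120.9, 166.7, 345.9, 211.6]
27.10 ph 31.0 [30.6, 75.3, 120.9, 166.8, 211.6, 346.0]
```

Dragging the rim top toward +X lowers the phase. Both times the wheel swung back and settled within about ±20° of the same place, so its heavy side is low, though friction leaves a dead band. I nudge from the other side to bracket the bottom.

```bash
python3 - <<'E'
from h import *
X=np.array([H[1],-H[0],0]); p,R=now(); print((p-S)@np.stack([H,X,[0,0,1]],1))
plan(S+[0,0,.0715]+.014*X,RF)
E
```

```text
[0.00019534 0.01991552 0.08463838]
1 rows of [ 0.0092 -0.0059  0.0094] [-0.0004 -0.0001 -0.0002] total [ 0.0092 -0.0059  0.0094] [-0.0004 -0.0001 -0.0002]
```

```bash
python3 steer.py '.0046 -.003 .0047 0 0 0 0;.0046 -.003 .0047 0 0 0 0;.001 0 .001 0 0 0 0;.0014 0 .0014 0 0 0 0;.0012 0 .0012 0 0 0 0;0 0 0 0 0 0 0;0 0 0 0 0 0 0;0 -.007 0 0 0 0 0;0 -.012 0 0 0 0 0;0 -.012 0 0 0 0 0'; python3 hole2.py 1; python3 steer.py '-.012 -.008 -.012 0 0 0 0'; python3 hole2.py 12
```

```text
time_s: 28.15
tcp_pos: [0.544, -0.0071, 0.1743]
tool_rot: [0.308, 0.554, 0.739, -0.228]
force: [0.1, 1.8, 4.2]
gripper_width: 0.0004
finger_force: 2.1
28.15 ph 16.4 [16.8, 61.5, 106.0, 151.2, 196.6, 241.6, 331.2]
time_s: 28.3
tcp_pos: [0.534, -0.0095, 0.1882]
tool_rot: [0.305, 0.553, 0.74, -0.23]
force: [-0.3, 0.1, -0.6]
gripper_width: 0.0006
finger_force: 0.0
28.30 ph 19.1 [18.8, 63.7, 108.8, 154.6, 199.9, 333.7]
28.35 ph 18.9 [18.3, 63.3, 108.6, 154.4, 199.7, 244.8, 333.3]
28.40 ph 18.7 [18.2, 63.1, 108.2, 154.1, 199.5, 244.5, 333.2]
28.45 ph 18.4 [18.0, 63.0, 108.3, 154.0, 199.3, 332.9]
28.50 ph 18.6 [18.1, 63.0, 108.2, 154.0, 199.3, 244.6, 333.0]
28.55 ph 18.6 [18.1, 63.0, 108.2, 154.0, 199.2, 244.5, 333.0]
28.60 ph 18.6 [18.0, 62.9, 108.2, 154.1, 199.3, 244.5, 332.9]
28.65 ph 18.4 [18.0, 63.0, 108.2, 154.0, 199.3, 332.9]
28.70 ph 18.5 [18.1, 63.0, 108.1, 153.8, 199.2, 244.6, 333.0]
28.75 ph 18.5 [18.1, 63.0, 108.2, 153.8, 199.2, 244.5, 333.0]
28.80 ph 18.6 [18.0, 63.0, 108.2, 154.0, 199.3, 244.5, 332.9]
28.85 ph 18.5 [18.0, 63.0, 108.2, 153.9, 199.3, 244.5, 332.9]
```

```bash
python3 steer.py '0 .018 0 0 0 0 0;.003 .018 .003 0 0 0 0;.004 0 .004 0 0 0 0;.003 0 .003 0 0 0 0;.0018 0 .0018 0 0 0 0;0 0 0 0 0 0 0;0 0 0 0 0 0 0;0 -.008 0 0 0 0 0;0 -.013 0 0 0 0 0;0 -.014 0 0 0 0 0'; python3 hole2.py 1; python3 steer.py '-.014 -.006 -.014 0 0 0 0'; python3 hole2.py 13
```

```text
time_s: 29.9
tcp_pos: [0.5358, -0.0092, 0.1738]
tool_rot: [0.307, 0.553, 0.739, -0.229]
force: [0.6, 0.3, 0.2]
gripper_width: 0.0004
finger_force: 0.1
29.90 ph 9.2 [9.4, 54.7, 99.8, 145.2, 190.5, 323.6, 365.2, 235.3]
time_s: 30.05
tcp_pos: [0.5275, -0.0112, 0.19]
tool_rot: [0.304, 0.553, 0.74, -0.231]
force: [0.8, -0.4, -0.2]
gripper_width: 0.0004
finger_force: 0.0
30.05 ph 5.7 [5.2, 50.5, 95.8, 141.6, 187.0, 363.3, 231.8]
30.10 ph 44.3 [-1.2, 43.8, 89.0, 134.6, 180.3, 358.8, 225.1]
30.15 ph 36.6 [-5.5, 35.6, 80.8, 126.3, 172.0, 350.4, 216.9]
30.20 ph 27.2 [26.7, 71.8, 117.2, 163.0, 208.1, 341.6]
30.25 ph 18.7 [18.1, 63.3, 108.6, 154.3, 199.6, 333.0, 244.2]
30.30 ph 10.7 [11.0, 56.0, 101.1, 146.8, 192.2, 325.7, 365.9, 236.9]
30.35 ph 5.6 [5.3, 50.5, 95.7, 141.3, 186.8, 320.8, 363.3, 231.4]
30.40 ph 2.5 [2.0, 47.3, 92.3, 137.9, 183.4, 361.6, 228.2]
30.45 ph 1.6 [1.0, 46.3, 91.3, 136.9, 182.4, 227.2, 361.0]
30.50 ph 1.6 [1.0, 46.4, 91.3, 136.9, 182.4, 227.2, 361.0]
30.55 ph 1.6 [0.9, 46.3, 91.4, 136.9, 182.5, 360.9, 227.3]
30.60 ph 1.6 [0.9, 46.3, 91.3, 136.9, 182.5, 227.3, 360.8]
30.65 ph 1.8 [1.1, 46.3, 91.3, 136.8, 182.4, 227.3, 318.2, 361.0]
```

The wheel swung from about 236° back to 181.6° on the phase scale. The other side gives 131° to 173°, so the bottom is near 177° and the wheel now rests within about 5° of it. Next is the saddle.

```bash
python3 - <<'E'
from h import *
p,R=now(); up=plan(p+[0,0,.05])
RS=pose(67.3-90,0,1,0); print(RS.as_matrix().round(2))
plan(np.array([.4515,.2255,.2]),RS,up)
E
```

```text
2 rows of [-0.0177 -0.     -0.0177] [0. 0. 0.] total [-0.0354 -0.     -0.0354] [0. 0. 0.]
[[-0.92  0.39  0.  ]
 [ 0.39  0.92  0.  ]
 [ 0.    0.   -1.  ]]
9 rows of [ 0.0264  0.0119 -0.0065] [-0.0388  0.0813 -0.0935] total [ 0.2377  0.1071 -0.0585] [-0.3489  0.7316 -0.8412]
```

```bash
python3 steer.py '-.0177 0 -.0177 0 0 0 .045;-.0177 0 -.0177 0 0 0 .045;.0264 .0119 -.0065 -.0388 .0813 -.0935 .045;.0264 .0119 -.0065 -.0388 .0813 -.0935 .045;.0264 .0119 -.0065 -.0388 .0813 -.0935 .045;.0264 .0119 -.0065 -.0388 .0813 -.0935 .045;.0264 .0119 -.0065 -.0388 .0813 -.0935 .045;.0264 .0119 -.0065 -.0388 .0813 -.0935 .045;.0264 .0119 -.0065 -.0388 .0813 -.0935 .045;.0264 .0119 -.0065 -.0388 .0813 -.0935 .045;.0264 .0119 -.0065 -.0388 .0813 -.0935 .045'
python3 steer.py '0 0 0 0 0 0 .045;0 0 0 0 0 0 .045;0 0 0 0 0 0 .045'
cat > sd.py <<'E'
from h import *
p,W=look("wrist")
c0=np.array([.4515,.2255]); b=((c0[0]-.06,c0[0]+.06),(c0[1]-.06,c0[1]+.06))
for z in((.058,.08),(.03,.08)):
    m=sel(W,*b,z).astype(np.uint8); k,l,st,_=cv2.connectedComponentsWithStats(m); 
    if k<2: print("none");continue
    Q=W[l==1+st[1:,4].argmax()]; print(z,len(Q),np.median(Q[:,2]),cv2.minAreaRect((Q[:,:2]*1000).astype(np.float32)))
plan(np.array([.4515,.2255,.052]),pose(67.3-90,0,1,0)); print(arm.sense()["qpos"])
E
python3 sd.py
```

```text
time_s: 31.8
tcp_pos: [0.4633, 0.2284, 0.1903]
tool_rot: [-0.001, 0.195, 0.981, 0.001]
force: [0.3, -0.3, -0.4]
gripper_width: 0.0453
finger_force: 0.0
time_s: 32.1
tcp_pos: [0.4644, 0.2266, 0.19]
tool_rot: [0.001, 0.198, 0.98, -0.001]
force: [-0.3, 0.5, 0.1]
gripper_width: 0.0448
finger_force: 0.0
(0.058, 0.08) 897 0.06959052947695286 ((451.0007629394531, 225.179443359375), (13.245875358581543, 42.727970123291016), 67.2129135131836)
(0.03, 0.08) 4351 0.03811554580440091 ((451.2364196777344, 225.27801513671875), (56.058292388916016, 63.1810417175293), 67.11563873291016)
3 rows of [ 0.0038 -0.002   0.046 ] [-0.0002  0.0005 -0.0004] total [ 0.0115 -0.006   0.138 ] [-0.0007  0.0016 -0.0013]
[ 2.25141008e-01  1.13947486e-01  1.81028669e+00 -1.62997570e-03
  1.21643936e+00 -9.47607649e-01]
```

Saddle at (0.4511, 0.2252), own y at 67.2°. I correct for that and go down.

```bash
python3 steer.py '.006 -.003 .02 0 0 0 .045;.006 -.003 .035 0 0 0 .045;0 0 .035 0 0 0 .045;0 0 .02 0 0 0 .045;0 0 0 0 0 0 .045;0 0 0 0 0 0 .045;0 0 0 0 0 0 .045'
python3 - <<'E'
from h import *
plan(np.array([.4511,.2252,.052]),pose(67.2-90,0,1,0))
E
```

```text
time_s: 32.85
tcp_pos: [0.452, 0.2266, 0.0817]
tool_rot: [0.002, 0.197, 0.98, 0.001]
force: [-0.1, 0.1, 0.1]
gripper_width: 0.045
finger_force: 0.0
1 rows of [ 0.0003 -0.0017  0.0297] [0.0017 0.0027 0.0017] total [ 0.0003 -0.0017  0.0297] [0.0017 0.0027 0.0017]
```

```bash
python3 steer.py '.0003 -.0017 .01 .0017 .0027 .0017 .045;0 0 .012 0 0 0 .045;0 0 .0065 0 0 0 .045;0 0 0 0 0 0 .045;0 0 0 0 0 0 .045;0 0 0 0 0 0 .045'
python3 - <<'E'
from h import *
plan(np.array([.4511,.2252,.052]),pose(67.2-90,0,1,0))
E
```

```text
time_s: 33.45
tcp_pos: [0.45, 0.2251, 0.0519]
tool_rot: [-0.001, 0.197, 0.98, -0.0]
force: [0.1, 0.9, 0.5]
gripper_width: 0.0451
finger_force: 0.0
1 rows of [-0.001   0.0005 -0.0001] [-0.001  -0.002   0.0004] total [-0.001   0.0005 -0.0001] [-0.001  -0.002   0.0004]
```

```bash
python3 steer.py '-.001 .0005 0 0 0 0 0;0 0 0 0 0 0 0;0 0 0 0 0 0 0;0 0 0 0 0 0 0;0 0 0 0 0 0 0;0 0 -.015 0 0 0 0;0 0 -.035 0 0 0 0;0 0 -.045 0 0 0 0;0 0 -.045 0 0 0 0;0 0 -.03 0 0 0 0;0 0 -.01 0 0 0 0;0 0 0 0 0 0 0'
python3 - <<'E'
from h import *
X=np.array([H[1],-H[0],0])
RP=pose(105.7-90,0,1,0)
a=plan(S-.003*H+[0,0,.125],RP)
E
```

```text
time_s: 34.65
tcp_pos: [0.4519, 0.2253, 0.2327]
tool_rot: [0.0, 0.197, 0.98, 0.0]
force: [1.5, 0.3, -0.6]
gripper_width: 0.0138
finger_force: 30.0
6 rows of [-0.0207 -0.038   0.0003] [ 1.000e-04  0.000e+00 -1.119e-01] total [-0.1241 -0.2277  0.0017] [ 3.000e-04  1.000e-04 -6.715e-01]
```

```bash
python3 steer.py '-.0103 -.019 0 0 0 -.056 0;-.0207 -.038 0 0 0 -.112 0;-.0207 -.038 0 0 0 -.112 0;-.0207 -.038 0 0 0 -.112 0;-.0207 -.038 0 0 0 -.112 0;-.0207 -.038 0 0 0 -.112 0;-.0103 -.019 0 0 0 -.056 0;0 0 0 0 0 0 0;0 0 0 0 0 0 0;0 0 0 0 0 0 0'
cat > pl.py <<'E'
from h import *
X=np.array([H[1],-H[0],0]); RP=pose(105.7-90,0,1,0)
p,R=now(); print("TCP rel H X z",(p-S)@np.stack([H,X,[0,0,1]],1), "goal H -.003 X 0 z .079")
plan(S-.003*H+[0,0,.085],RP)
E
python3 pl.py
python3 - <<'E'
from h import *
X=np.array([H[1],-H[0],0])
p,W=look("side"); D=W-S
m=(abs(D@X)<.04)&(abs(D@H)<.04)&(W[...,2]>.17)&(W[...,2]<.225); print("side saddle H,X,z ranges",np.percentile(D[m]@np.stack([H,X,[0,0,1]],1),[2,98],axis=0))
p,W=look("wrist"); D=W-S
Q=D[(abs(D@X)<.05)&(abs(D@H)<.045)&(abs(W[...,2]-.216)<.006)]@np.stack([H,X,[0,0,1]],1)
if len(Q)>50: print("saddle plate",len(Q),cv2.minAreaRect((Q[:,:2]*1000).astype(np.float32)),np.median(Q[:,2]))
r=np.hypot(D@X,D[...,2]); q=D[(abs(D@H)<.03)&(abs(r-.055)<.004)&(W[...,2]>.125)]
if len(q)>50: print("rim H",np.percentile(q@H,[1,99]),"X",np.percentile(q@X,[1,99]))
E
```

```text
time_s: 35.65
tcp_pos: [0.5458, -0.0098, 0.23]
tool_rot: [-0.003, -0.137, 0.991, 0.001]
force: [0.4, 0.7, -0.3]
gripper_width: 0.014
finger_force: 30.0
TCP rel H X z [-0.00340634 -0.01465776  0.12402031] goal H -.003 X 0 z .079
1 rows of [-0.0148  0.0005  0.039 ] [ 0.0022 -0.0051  0.0004] total [-0.0148  0.0005  0.039 ] [ 0.0022 -0.0051  0.0004]
side saddle H,X,z ranges [[-0.01633904 -0.03865051  0.07199944]
 [ 0.02841706  0.01690326  0.11707509]]
saddle plate 5396 ((-3.8120651245117188, -14.151241302490234), (56.14846420288086, 64.58360290527344), 0.5891284942626953) 0.11053990607692381
rim H [-0.02261582  0.01632114] X [-0.05109804 -0.0280344 ]
```

```bash
python3 steer.py '-.0074 .0003 0 .0022 -.0051 .0004 0;-.0074 .0003 .004 0 0 0 0;0 0 .004 0 0 0 0;0 0 0 0 0 0 0;0 0 0 0 0 0 0;0 0 0 0 0 0 0;0 0 0 0 0 0 0'
python3 pl.py
```

```text
time_s: 36.45
tcp_pos: [0.5613, -0.0065, 0.2237]
tool_rot: [0.002, -0.137, 0.991, -0.001]
force: [0.2, 0.1, 0.1]
gripper_width: 0.0136
finger_force: 30.0
TCP rel H X z [-0.00462106  0.00109263  0.11774236] goal H -.003 X 0 z .079
1 rows of [0.0012 0.0016 0.0327] [-0.0019  0.0028 -0.0001] total [0.0012 0.0016 0.0327] [-0.0019  0.0028 -0.0001]
```

```bash
python3 steer.py '.001 .0019 0 -.0015 .002 0 0;0 0 .005 0 0 0 0;0 0 .005 0 0 0 0;0 0 0 0 0 0 0;0 0 0 0 0 0 0;0 0 0 0 0 0 0'
python3 pl.py
```

```text
time_s: 37.05
tcp_pos: [0.5598, -0.0049, 0.2136]
tool_rot: [0.0, -0.137, 0.991, -0.0]
force: [0.4, -1.0, 0.1]
gripper_width: 0.0139
finger_force: 30.0
TCP rel H X z [-0.00265101  0.00017692  0.10762398] goal H -.003 X 0 z .079
1 rows of [ 0.0002 -0.0003  0.0226] [-0.0003  0.0006  0.0001] total [ 0.0002 -0.0003  0.0226] [-0.0003  0.0006  0.0001]
```

Aligned within 0.5 mm. I lower it, gently at the end.

```bash
python3 steer.py '0 0 .007 0 0 0 0;0 0 .009 0 0 0 0;0 0 .006 0 0 0 0;0 0 .002 0 0 0 0;0 0 0 0 0 0 0;0 0 0 0 0 0 0;0 0 0 0 0 0 0'
python3 pl.py
```

```text
time_s: 37.75
tcp_pos: [0.5601, -0.0049, 0.19]
tool_rot: [0.001, -0.137, 0.991, -0.0]
force: [0.5, -0.5, -0.6]
gripper_width: 0.0137
finger_force: 30.0
TCP rel H X z [-0.00274317  0.00039925  0.08395747] goal H -.003 X 0 z .079
1 rows of [ 0.0004 -0.0003 -0.001 ] [-0.0006  0.0012  0.0001] total [ 0.0004 -0.0003 -0.001 ] [-0.0006  0.0012  0.0001]
```

```bash
python3 steer.py '.0004 0 .0015 0 0 0 0;0 0 .0015 0 0 0 0;0 0 0 0 0 0 0;0 0 0 0 0 0 0;0 0 0 0 0 0 0'
python3 steer.py '0 0 .001 0 0 0 0;0 0 0 0 0 0 0;0 0 0 0 0 0 0'
python3 steer.py '0 0 .0007 0 0 0 0;0 0 0 0 0 0 0;0 0 0 0 0 0 0'; python3 pl.py
```

```text
time_s: 38.25
tcp_pos: [0.5594, -0.005, 0.1866]
tool_rot: [0.0, -0.137, 0.991, -0.0]
force: [-0.5, 0.3, -0.0]
gripper_width: 0.0143
finger_force: 30.0
time_s: 38.55
tcp_pos: [0.5594, -0.005, 0.1855]
tool_rot: [0.0, -0.137, 0.991, -0.0]
force: [-1.3, -1.1, -0.6]
gripper_width: 0.0137
finger_force: 30.0
time_s: 38.85
tcp_pos: [0.5594, -0.005, 0.185]
tool_rot: [0.0, -0.137, 0.991, -0.0]
force: [-0.9, -0.8, 0.9]
gripper_width: 0.0139
finger_force: 30.0
TCP rel H X z [-0.00263176 -0.00022352  0.07899702] goal H -.003 X 0 z .079
1 rows of [-0.0002 -0.0004 -0.006 ] [-0.0004  0.0006  0.0001] total [-0.0002 -0.0004 -0.006 ] [-0.0004  0.0006  0.0001]
```

```bash
python3 steer.py '0 0 .0005 0 0 0 0;0 0 0 0 0 0 0;0 0 0 0 0 0 0'; python3 steer.py '0 0 .0005 0 0 0 0;0 0 0 0 0 0 0;0 0 0 0 0 0 0'
```

```text
time_s: 39.15
tcp_pos: [0.5596, -0.005, 0.1848]
tool_rot: [0.001, -0.137, 0.991, -0.0]
force: [-0.6, -0.1, 5.1]
gripper_width: 0.0138
finger_force: 30.0
time_s: 39.45
tcp_pos: [0.5596, -0.0051, 0.1847]
tool_rot: [0.001, -0.137, 0.991, -0.0]
force: [-2.5, -0.0, 7.4]
gripper_width: 0.014
finger_force: 30.0
```

```bash
python3 steer.py '0 0 -.0007 0 0 0 0;0 0 0 0 0 0 0;0 0 0 0 0 0 .018;0 0 0 0 0 0 .022;0 0 0 0 0 0 .03;0 0 0 0 0 0 .04;0 0 0 0 0 0 .04'
python3 steer.py '0 0 -.005 0 0 0 .04;0 0 -.015 0 0 0 .04;0 0 -.03 0 0 0 .04;0 0 -.04 0 0 0 .04;0 0 -.03 0 0 0 .04;0 0 0 0 0 0 .04;0 0 0 0 0 0 .04;0 0 0 0 0 0 .04'
python3 - <<'E'
from h import *
np.set_printoptions(precision=4,suppress=True)
B=np.stack([H,np.array([H[1],-H[0],0]),[0,0,1]],1)
for i in range(2):
    p,W=look("wrist"); D=(W-S)@B
    m=(abs(D[...,0])<.045)&(abs(D[...,1])<.05)
    Q=D[m&(abs(D[...,2]-.065)<.006)]; print("plate",len(Q),cv2.minAreaRect((Q[:,:2]*1000).astype(np.float32)))
    A=np.c_[Q[:,:2],np.ones(len(Q))]; print("tilt deg H,X",np.degrees(np.linalg.lstsq(A,Q[:,2],rcond=None)[0][:2]),np.median(Q[:,2]))
    Q=D[m&(abs(D[...,2]-.097)<.005)]; print("tab",len(Q),Q.mean(0))
cv2.imwrite("pics/end.png",p[:,:,::-1])
p,W=look("side"); a=p[150:290,270:410,::-1]; cv2.imwrite("pics/endm.png",np.hstack([cv2.resize(a,(400,400),interpolation=2),cv2.resize(cv2.imread("pics/end.png")[:,120:520],(400,400))]))
E
```

```text
time_s: 40.15
tcp_pos: [0.5594, -0.005, 0.1844]
tool_rot: [0.0, -0.137, 0.991, -0.0]
force: [-0.6, 0.4, -0.3]
gripper_width: 0.0399
finger_force: 0.0
time_s: 40.95
tcp_pos: [0.5588, -0.0048, 0.3038]
tool_rot: [-0.0, -0.137, 0.991, 0.0]
force: [-0.4, 0.1, -0.2]
gripper_width: 0.0397
finger_force: 0.0
plate 3648 ((-3.197843551635742, -0.09671783447265625), (55.97856140136719, 63.6018180847168), 0.8017871975898743)
tilt deg H,X [ 0.1554 -0.0268] 0.0648697505817342
tab 992 [-0.0033 -0.0013  0.0964]
plate 3722 ((-3.2065353393554688, 0.21489715576171875), (56.131587982177734, 64.13554382324219), 0.7552998661994934)
tilt deg H,X [0.1434 0.1602] 0.0648532517025108
tab 976 [-0.0033 -0.0014  0.0965]
```

View pics/endm.png

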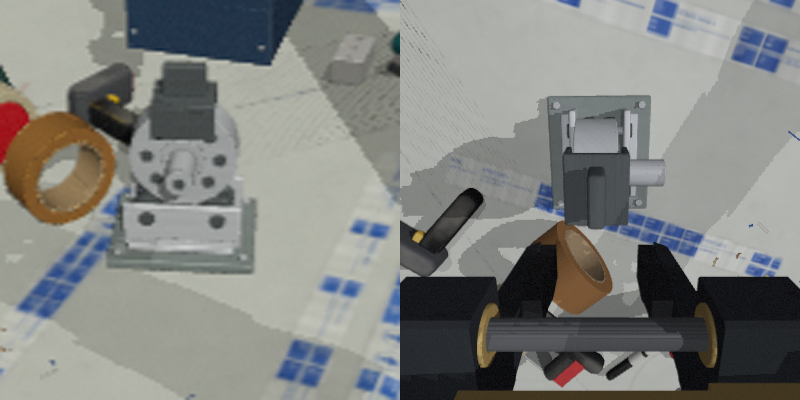

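The side view shows the saddle astride the top of the wheel at about (185,105). It is level to 0.2°, at the right height and at rest, with the gripper clear. I hand in.

```bash
python3 steer.py '0 0 -.02 0 0 0 .04;0 0 0 0 0 0 .04;0 0 0 0 0 0 .04;0 0 0 0 0 0 .04' && python3 -c "
from cell import arm, eyes, order
print(order.hand_in())"
```

```text
time_s: 41.5
tcp_pos: [0.5589, -0.0048, 0.3234]
tool_rot: [-0.0, -0.137, 0.991, 0.0]
force: [-0.2, 0.5, -0.3]
gripper_width: 0.0402
finger_force: 0.0
the job is handed in; nothing more can be done
None
```

Handed in at 41.5 s: the flywheel sits level in the rollers, at rest with its heavy side within about 5° of the bottom by my estimate from nudging it both ways, and the saddle is astride the top on both feet (about 3 mm off centre along the axis, as the wheel is); the bottle, carton and block were not touched, but the wheel stops with more friction than expected, and at the first try to seat it the rim pressed on a stand plate with about 39 N.

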